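Pack the clamping fixture with spacer plates until snug

TASK

The optics housing in the working lane of the clamping fixture leaves a gap in front of the sprung jaw. Take tabbed spacer plates from the rack one at a time and stand each upright in the gap, close up against the housing or the plate before it, fully down on the base plate, centred on the lane and square to it, until the pack is snug: the plate that has to be pressed in and leaves the jaw pushed back a few millimetres is the last one. Let go, leave the plates you do not need standing in the rack, and do not disturb the bottle, beaker and slide box.

Things in the scene. Friction and masses are not known exactly. Their poses are not given: they have to be found in the camera images.
- fixture: Clamping fixture fixed to the bench: grey base plate 200 (x) x 250 (y) x 12 mm, flat top 12 mm above the bench. Origin: centre of its underside; z up. Its working lane runs along its y at x = +45 mm: dark back stop (face at y = -110 mm), a white housing against it, the gap, the steel sprung jaw, the dark spring housing (y = 68 to 102 mm). The lane at x = -55 mm only parks the other housing.
- lane (a point): A fixed point on the base plate's top, 12 mm above the bench, in the middle of the working lane's width, 16 mm before the resting jaw's face (fixture x = 45, y = -10 mm). Axes as the fixture's. The gap is 36 mm long (fixture y) when the long housing is in the lane, 56 mm with the short one, give or take 1 mm; its sides in x are open. What bounds it is 60 mm wide and up to 58 mm above the bench.
- jaw (a joint): How far the sprung jaw is pushed back (m): 0 = at rest, the gap at its narrowest; 0.022 = end of travel. It moves along the fixture's +y, away from the housing. Its spring pushes towards the housing with 2 N at 0, plus 0.25 N for each mm, and returns it to 0 when nothing holds it.
- jaw_face (a point): Middle of the sprung jaw's upright face, 26 mm above the bench, at fixture y = +6 mm at rest; moves with the jaw. Polished, slippery steel, 60 mm wide; upright from the base plate to 28 mm above it, then its upper edge slopes back from the gap as a lead-in, 12 mm back over the next 18 mm of height. A plate pressed down on the slope pushes the jaw back. Axes as the fixture's.
- short_face (a point): Middle of the end face (looking along the fixture's +y) of the short white optics housing, 60 wide x 60 long x 44 mm high, 34 mm above the bench. Fixed. It stands either in the working lane, where this face is the other side of the gap, or in the parking lane. Axes as the fixture's.
- long_face (a point): The same point on the long white optics housing, 60 wide x 80 long x 44 mm high; it stands in the lane that the short one does not. Fixed.
- rack: White plastic rack fixed to the bench, 86 (x) x 157 (y) x 36 mm high. Origin: centre of its underside. Four slots at y = -54, -18, +18, +54 mm, each 22.5 mm wide and 28 mm deep, their floor 8 mm above the bench; in each stands a spacer plate, its width along the rack's x, its thickness along y.
- spacer1_mid (a point): Aluminium spacer plate, about 260 g, at the start upright in a rack slot: its body 20 mm thick (y), 70 mm wide (x) and 60 mm high, with a centred grip tab on top, 40 mm wide, 45 mm high and 8 mm thick; 105 mm high in all. This point is half-way up, 52.5 mm above its foot: the tab's shoulders are 7.5 mm above this point, its top 52.5 mm above. z up.
- spacer2_mid (a point): A spacer plate just like spacer1; the same point on it.
- spacer3_mid (a point): A spacer plate just like spacer1; the same point on it.
- spacer4_mid (a point): A spacer plate just like spacer1; the same point on it.
- bottle_mid (a point): Glass bottle with a cap, 68 mm across, 130 mm high; bystander; half-way up.
- beaker_mid (a point): Open glass beaker, 72 mm across, 90 mm high; bystander; half-way up.
- slidebox_mid (a point): Closed grey box for glass slides with a dark lid, 94 x 79 x 41 mm; bystander; half-way up.
There are look-alikes about, which are no part of the job. Leave any black, blue or turquoise look-alike of the part that bears spacer1_mid alone.

How it is judged:
By the outcome, as a careful person would: the job done as asked, in the order asked, and still so for the second after the job is handed in, with the robot touching nothing.
It also fails if it takes over 72 s, if anything falls off the work surface, if the arm or the gripper's body presses on something with over 40 N, if the wrist force passes 120 N, or if a joint passes its speed limit or range.

ROBOT

A 7-joint arm with a two-finger parallel gripper is mounted at the origin on the work surface. World frame = base frame: x ahead of the robot, y to its left, z up, the work surface at z = 0. Lengths are in m, angles in rad, forces in N, time in s.
With the tool pointing down it reaches from about 0.4 to 0.85 m from the base axis. Payload 4.5 kg.
Tool frame: the origin (TCP) lies midway between the tips of the shut fingers; the grasp point (between the pads) lies behind it (manip.grip_point_offset is the z of the grasp point in the tool frame, in m); z points along the fingers, y is the direction in which the jaws open and shut (so a half turn about z gives the same grasp; the last joint's range is limited). The gripper opens to 88 mm and grips with 3 to 60 N. Pads are 18 mm wide; open, the fingers measure 123 mm over their backs; the gripper's body (75 mm by 187 mm) begins 45 mm behind the grasp point.
Start: joints at [-1.296, 0.689, -0.195, 1.565, 0.157, 0.902, -0.215], TCP at [0.149, 0.607, 0.239] pointing down, gripper open.
Joint ranges: [-3.01, 3.01], [-0.46, 2.08], [-1.47, 1.51], [0.13, 2.56], [-1, 4.14], [0.04, 2.09], [-2.66, 2.66]. Speed limits (rad/s): [2.57, 2.57, 3.14, 3.14, 3.14, 3.14, 3.14].

INTERFACE

Orientations are given as a unit quaternion [w, x, y, z].
In Python, from workcell import manip, imaging gives the robot as it stands. The module is installed in compiled form; this text tells all that it offers.
- The arm moves only by the shell command python3 -m pendant 'ROWS' [FORCE]. ROWS is JSON, a list of rows, each an object with "translation": the shift along the tool's x, y, z in m, a list of three; "twist": the turn, a rotation vector about the tool's x, y, z in rad, a list of three; "claw": the closure in counts, from 0 (fully open) to 255 (shut). In form: [{"translation": [x, y, z], "twist": [ax, ay, az], "claw": claw}, ...]. A call has 1 to 20 rows; each row shifts and turns the commanded pose from where the row before left it, along the tool's axes as they then stand; what a row does not reach is not made up. A row lasts 1/12 s, in which the tool goes at most 41.7 mm and 7.16 degrees, less where a joint would pass 70% of its speed; a pose out of reach is approached as far as the arm can. A call with a gripper value outside its range is refused whole. The fingers move at their own pace and stop on an object; FORCE is the grip in N (left out, the last holds). Time passes only in rows, so rows that do not move let the fingers close. It gives the time, the measured TCP pose, the force and the opening at its end, in the units of the state.
- manip.state(): the state, without advancing time (a new reading comes with each control period).
- imaging.camera(name): name is "side" or "top" or "wrist"; returns a dict with "image" (420x560x3 uint8, blue, green, red), "K" (3x3 intrinsics, pixels), "world_from_camera" (4x4, takes a point from camera to world coordinates); the wrist camera has in their place "mount" (4x4, takes a point from camera to tool coordinates, whose origin is the TCP and whose axes are the flange's). Camera axes: x right, y down, z forward; pixel columns grow to the right and rows downward; lengths in m; the calibration is good to about 2 mm. A picture is of the moment at which its call begins: read the wrist's pose just before it. There is no depth.
- manip.sign_off(): hands the job in, once; it reports no verdict.
Trained networks look in the newest picture that a camera, given by its name, has taken for a name from the list of things; names that differ only in an ending like _2 or _b are one class to them, and where a whole thing is asked for, a point or a joint stands for the part that bears it (a point fixed in the world has none). Each returns a list of dicts, best first, with "confidence" (0 to 1); they miss things now and then, are a little off and sometimes report something else, mostly with a low value. They report only what shows in the picture. A call takes as long as a camera call. They do not tell look-alikes from the thing itself.
- imaging.cut_out(camera, name): "mask" (420x560 bool, what is visible of it).
- imaging.spot_point(camera, name): "at" ([x, y, z] in m, in the coordinates of the camera as it stood for that picture, good to about 4 mm: a listed point, or the origin of a listed thing).
The state is a dict: "time": time; "joint_pos": joint angles; "joint_vel": joint speeds; "joint_efforts": joint torques, N m; "tcp_pos": TCP position; "eef_rot": TCP orientation; "wrist_force": force on the tool from outside, world axes, zero at the start; "torque": the same for the moment, N m; "grip_width": finger opening in m.
Only numpy, scipy, OpenCV 4.12 (cv2) and the standard library are available. Lean on these libraries where they do the work, as an engineer would, in place of code of your own. Each camera call takes 0.05 s, during which the arm holds its last target.

## Working session

There is one attempt and no reset: what is moved stays moved. The work goes in short steps, Python scripts to look and compute and a shell command to move; the robot and the scene stay as the last step left them, time stands still between calls to the robot, and variables do not carry over. Pictures are saved under pics/ and viewed, and the job is handed in when it is done.

```bash
mkdir -p pics; ls; python3 - <<'E'
from workcell import manip, imaging
import cv2
print(manip.state()); print(manip.grip_point_offset)
for n in ("side","top","wrist"):
    c=imaging.camera(n); cv2.imwrite(f"pics/{n}0.png",c["image"]); print(n,c["K"].tolist(),c.get("world_from_camera",c.get("mount")).tolist() if hasattr(c.get("world_from_camera",c.get("mount")),'tolist') else c.get("world_from_camera",c.get("mount")))
E
```

```text
pics
{'time': 0.0, 'joint_pos': array([-1.29622541,  0.68998623, -0.19453206,  1.56633512,  0.15731255,
        0.9024603 , -0.21509026]), 'joint_vel': array([-6.88478058e-04, -4.91203728e-04,  3.96881543e-04,  1.98315815e-05,
        1.51763109e-03,  2.09101804e-03, -4.31731626e-04]), 'joint_efforts': array([-4.94165579e-04, -5.27564478e+01, -1.26674004e+00, -1.53428471e+01,
       -5.25512255e-02,  6.55240132e-03,  1.82154322e-04]), 'tcp_pos': array([0.14892396, 0.60636234, 0.23791144]), 'eef_rot': array([-4.66022992e-05,  1.20037856e-01,  9.92768909e-01, -8.96335339e-04]), 'wrist_force': array([-0.54653381,  0.30904176, -0.45983531]), 'torque': array([ 0.00859902, -0.01046735, -0.03312518]), 'grip_width': 0.08787865772481603}
-0.0187
side [[431.89218798730536, 0.0, 283.58890310448004], [0.0, 431.89218798730536, 215.54591926376602], [0.0, 0.0, 1.0]] [[0.9238759970754962, -0.28511112635759855, 0.2552739462907633, 0.3007683239238102], [-0.382255158656627, -0.7193772498164269, 0.5799804877122603, -0.6584783042709258], [0.01827937931536366, -0.6334098342097761, -0.7736005727881731, 0.9776945457543113], [0.0, 0.0, 0.0, 1.0]]
top [[470.4419826282845, 0.0, 288.2052231239794], [0.0, 470.4419826282845, 203.46381675641805], [0.0, 0.0, 1.0]] [[-0.020383469619610194, -0.9877096150093437, 0.15496525605554515, 0.382118194459134], [-0.9997921679835314, 0.02008016874770654, -0.0035224511144681626, 0.02366832263373239], [0.00036743034253365256, -0.15500484908917483, -0.9879136408379965, 1.4566928107563462], [0.0, 0.0, 0.0, 1.0]]
wrist [[292.2038781418337, 0.0, 280.0088483770609], [0.0, 292.2038781418337, 210.73087673022337], [0.0, 0.0, 1.0]] [[0.0006302390724070769, -0.9610136823242288, -0.2765000997908241, 0.07106235417844883], [0.9999991931990122, 0.0003007145853583919, 0.001234168570586268, 0.0010893425674057822], [-0.0011029052697677545, -0.27650065453152584, 0.9610130964995232, -0.14585250406903194], [0.0, 0.0, 0.0, 1.0]]
```

View pics/side0.png

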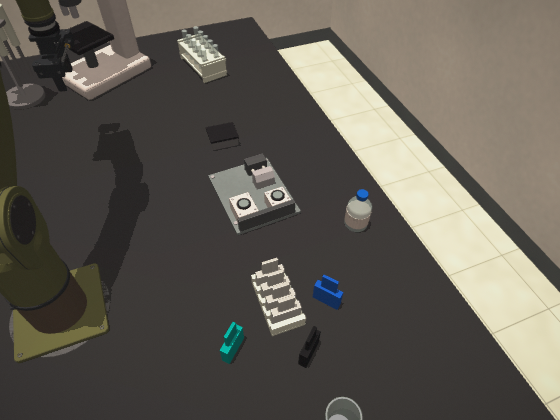

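View pics/top0.png

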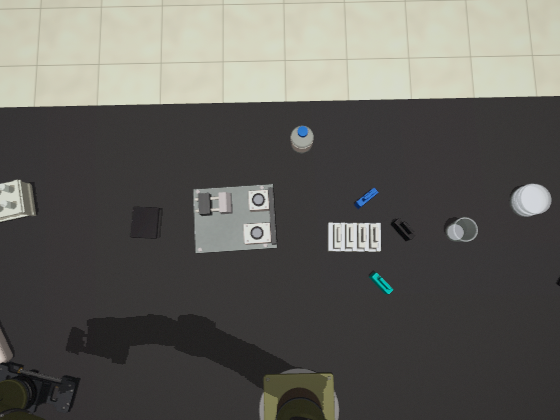

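View pics/wrist0.png

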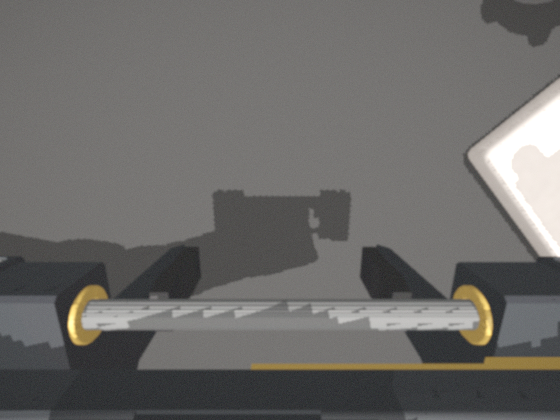

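```bash
cat > h.py <<'E'
from workcell import manip, imaging
import cv2, numpy as np
from scipy.spatial.transform import Rotation as R
def T(cam,c,st):
    if cam!="wrist": return np.array(c["world_from_camera"])
    q=st["eef_rot"]; M=np.eye(4); M[:3,:3]=R.from_quat([q[1],q[2],q[3],q[0]]).as_matrix(); M[:3,3]=st["tcp_pos"]
    return M@np.array(c["mount"])
def shot(cam,fn=None):
    st=manip.state(); c=imaging.camera(cam)
    if fn: cv2.imwrite("pics/"+fn,c["image"])
    return c["image"],np.array(c["K"]),T(cam,c,st)
def spots(cam,M,name,k=8):
    return [(round(d["confidence"],2),np.round((M@np.r_[d["at"],1])[:3],4)) for d in imaging.spot_point(cam,name)[:k]]
def pix(K,M,p):
    q=np.linalg.inv(M)@np.r_[p,1]; u=K@q[:3]; return u[:2]/u[2]
def back(K,M,uv,z):
    d=M[:3,:3]@np.linalg.inv(K)@np.r_[uv,1]; o=M[:3,3]; return o+d*(z-o[2])/d[2]
E
python3 - <<'E'
from h import *
for cam in ("top","side"):
    im,K,M=shot(cam)
    for n in ["fixture","lane","jaw_face","short_face","long_face","rack","spacer1_mid","bottle_mid","beaker_mid","slidebox_mid"]:
        print(cam,n)
        for s in spots(cam,M,n): print("   ",s, np.round(pix(K,M,s[1])))
    if cam=="top":
        cv2.imwrite("pics/tc.png",cv2.resize(im[170:270,180:430],None,fx=3.2,fy=3.2,interpolation=cv2.INTER_CUBIC))
    else: cv2.imwrite("pics/sc.png",cv2.resize(im[130:350,190:390],None,fx=2.7,fy=2.7,interpolation=cv2.INTER_CUBIC))
E
```

```text
top fixture
    (0.89, array([0.571 , 0.188 , 0.0012])) [234. 217.]
top lane
    (0.73, array([0.5716, 0.1886, 0.0006])) [234. 217.]
    (0.66, array([0.6128, 0.1777, 0.0092])) [237. 203.]
top jaw_face
    (0.62, array([0.6101, 0.1973, 0.0206])) [230. 204.]
top short_face
    (0.64, array([0.6161, 0.1344, 0.0367])) [250. 201.]
    (0.64, array([ 0.4999, -0.2329,  0.0605])) [374. 235.]
top long_face
    (0.71, array([0.5171, 0.1537, 0.0343])) [244. 233.]
    (0.68, array([0.5559, 0.4576, 0.0235])) [145. 223.]
top rack
    (0.97, array([ 0.4995, -0.1788,  0.0006])) [353. 238.]
top spacer1_mid
    (0.84, array([ 0.5252, -0.3302,  0.0544])) [405. 226.]
    (0.75, array([ 0.503 , -0.1941,  0.0596])) [360. 235.]
    (0.71, array([ 0.6195, -0.2204,  0.0523])) [367. 196.]
    (0.47, array([ 0.3618, -0.2503,  0.0542])) [381. 282.]
top bottle_mid
    (0.84, array([ 0.81  , -0.0259,  0.0644])) [301. 136.]
top beaker_mid
    (0.56, array([ 0.5113, -0.4939,  0.0425])) [459. 230.]
top slidebox_mid
    (0.79, array([0.5578, 0.4593, 0.0246])) [145. 222.]
    (0.23, array([0.6089, 0.1969, 0.0239])) [
[... 206 characters left out ...]
de jaw_face
    (0.98, array([0.6118, 0.1949, 0.0246])) [265. 183.]
side short_face
    (0.57, array([0.6123, 0.1313, 0.0334])) [273. 196.]
side long_face
side rack
    (0.76, array([ 0.4993, -0.1797,  0.0042])) [277. 302.]
side spacer1_mid
    (0.87, array([ 0.4987, -0.199 ,  0.0614])) [280. 297.]
    (0.82, array([ 0.6159, -0.2196,  0.0518])) [327. 290.]
    (0.74, array([ 0.3596, -0.2531,  0.0516])) [231. 340.]
    (0.64, array([ 0.519 , -0.3273,  0.0516])) [310. 344.]
    (0.32, array([ 0.5015, -0.1262,  0.0654])) [270. 271.]
side bottle_mid
    (0.87, array([ 0.8059, -0.0267,  0.063 ])) [358. 209.]
side beaker_mid
side slidebox_mid
    (0.93, array([0.5594, 0.4525, 0.0186])) [223. 137.]
```

View pics/tc.png

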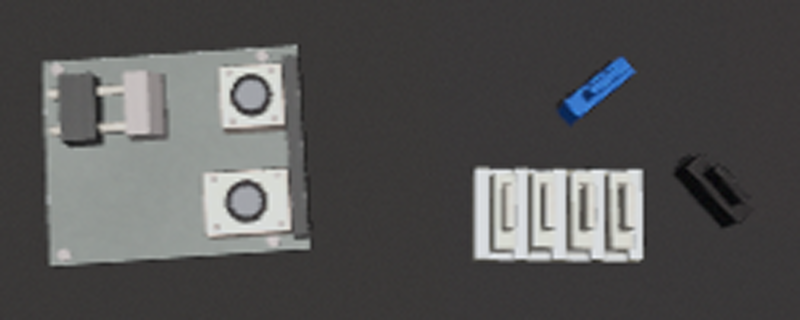

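View pics/sc.png

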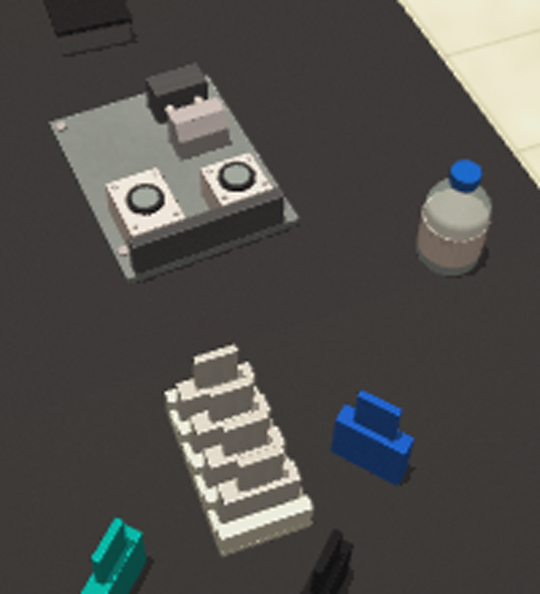

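```bash
cat >> h.py <<'E'
def rot(st=None):
    q=(st or manip.state())["eef_rot"]; return R.from_quat([q[1],q[2],q[3],q[0]]).as_matrix()
def goto(tgt,yaw_deg=None):
    """delta in tool axes to TCP target; yaw = world angle of tool y"""
    st=manip.state(); Rm=rot(st); 
    d=Rm.T@(np.array(tgt)-st["tcp_pos"])
    print("t",round(float(st["time"]),2),"tcp",np.round(st["tcp_pos"],4),"tool delta mm",np.round(d*1e3,1),"rows>=",int(np.ceil(np.linalg.norm(d)/0.0417)),"F",np.round(st["wrist_force"],1),"w",round(float(st["grip_width"])*1e3,1))
    if yaw_deg is not None:
        a=np.radians(yaw_deg); y=np.array([np.cos(a),np.sin(a),0]); z=np.array([0,0,-1.]); G=np.c_[np.cross(y,z),y,z]
        print("   twist (do alone)",np.round(R.from_matrix(Rm.T@G).as_rotvec(),4)," post-twist delta mm",np.round(G.T@(np.array(tgt)-st["tcp_pos"])*1e3,1))
E
python3 -m pendant '[{"translation":[0,0,0],"twist":[0,0,0.115],"claw":60},{"translation":[0,0,0],"twist":[0,0,0.115],"claw":60},{"translation":[0,0,0],"twist":[0,0,0.115],"claw":60},{"translation":[0,0,0],"twist":[0,0,0.115],"claw":60},{"translation":[0,0,0],"twist":[0,0,0.115],"claw":60},{"translation":[0,0,0],"twist":[0,0,0.115],"claw":60},{"translation":[0,0,0],"twist":[0,0,0.115],"claw":60},{"translation":[0,0,0],"twist":[0,0,0.115],"claw":60},{"translation":[0,0,0],"twist":[0,0,0.115],"claw":60},{"translation":[0,0,0],"twist":[0,0,0.115],"claw":60},{"translation":[0,0,0],"twist":[0,0,0.12],"claw":60}]' 40
python3 -c "
from h import *
goto([0.615,0.11,0.30],3.4); print(manip.state()['joint_pos'])"
```

```text
time: 2.17
tcp_pos: [0.1488, 0.6071, 0.2388]
eef_rot: [-0.0, 0.688, 0.726, 0.0]
wrist_force: [-0.7, -0.7, -0.3]
grip_width: 0.0675
t 2.17 tcp [0.1488 0.6071 0.2388] tool delta mm [-521.8  438.3  -61.4] rows>= 17 F [-0.7 -0.7 -0.3] w 67.5
   twist (do alone) [-0.0002 -0.0002 -0.0047]  post-twist delta mm [-523.8  435.9  -61.2]
[-1.50132053  0.69298678  0.17718398  1.57735392 -0.14643457  0.88412273
 -1.21658243]
```

```bash
python3 -m pendant '[{"translation":[-0.029,0.0243,-0.0034],"twist":[0,0,0],"claw":60},{"translation":[-0.029,0.0243,-0.0034],"twist":[0,0,0],"claw":60},{"translation":[-0.029,0.0243,-0.0034],"twist":[0,0,0],"claw":60},{"translation":[-0.029,0.0243,-0.0034],"twist":[0,0,0],"claw":60},{"translation":[-0.029,0.0243,-0.0034],"twist":[0,0,0],"claw":60},{"translation":[-0.029,0.0243,-0.0034],"twist":[0,0,0],"claw":60},{"translation":[-0.029,0.0243,-0.0034],"twist":[0,0,0],"claw":60},{"translation":[-0.029,0.0243,-0.0034],"twist":[0,0,0],"claw":60},{"translation":[-0.029,0.0243,-0.0034],"twist":[0,0,0],"claw":60},{"translation":[-0.029,0.0243,-0.0034],"twist":[0,0,0],"claw":60},{"translation":[-0.029,0.0243,-0.0034],"twist":[0,0,0],"claw":60},{"translation":[-0.029,0.0243,-0.0034],"twist":[0,0,0],"claw":60},{"translation":[-0.029,0.0243,-0.0034],"twist":[0,0,0],"claw":60},{"translation":[-0.029,0.0243,-0.0034],"twist":[0,0,0],"claw":60},{"translation":[-0.029,0.0243,-0.0034],"twist":[0,0,0],"claw":60},{"translation":[-0.029,0.0243,-0.0034],"twist":[0,0,0],"claw":60},{"translation":[-0.029,0.0243,-0.0034],"twist":[0,0,0],"claw":60},{"translation":[-0.029,0.0243,-0.0034],"twist":[0,0,0],"claw":60},{"translation":[0,0,0],"twist":[0,0,0],"claw":60}]' 40
python3 - <<'E'
from h import *
goto([0.615,0.11,0.30],3.4)
im,K,M=shot("wrist","w1.png")
for n in ["fixture","lane","jaw_face","short_face","long_face"]:
    for s in spots("wrist",M,n): print(n,s,np.round(pix(K,M,s[1])))
E
```

```text
time: 3.75
tcp_pos: [0.6221, 0.1028, 0.3007]
eef_rot: [0.004, 0.69, 0.724, -0.0]
wrist_force: [-0.1, -1.4, 0.1]
grip_width: 0.0672
t 3.75 tcp [0.6221 0.1028 0.3007] tool delta mm [ 7.6 -6.7  0.6] rows>= 1 F [-0.1 -1.4  0.1] w 67.2
   twist (do alone) [ 0.0056  0.0064 -0.0105]  post-twist delta mm [ 7.6 -6.6  0.7]
fixture (0.81, array([0.5726, 0.1878, 0.0013])) [247. 115.]
lane (0.95, array([0.6148, 0.1791, 0.0112])) [276. 122.]
jaw_face (0.57, array([0.6137, 0.1949, 0.028 ])) [276. 110.]
short_face (0.73, array([0.6187, 0.139 , 0.0335])) [277. 153.]
long_face (0.6, array([0.5164, 0.1527, 0.034 ])) [203. 139.]
```

View pics/w1.png

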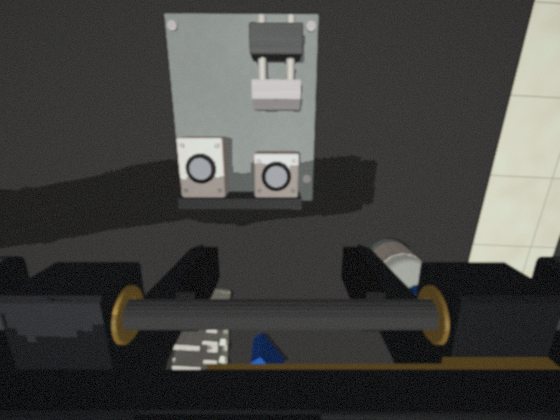

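```bash
python3 - <<'E'
import cv2
im=cv2.imread("pics/w1.png")
cv2.imwrite("pics/w1c.png",cv2.resize(im[0:220,150:340],None,fx=2.7,fy=2.7,interpolation=cv2.INTER_CUBIC)); 
t=cv2.imread("pics/top0.png"); cv2.imwrite("pics/t2.png",cv2.resize(t[175:260,185:285],None,fx=7,fy=7,interpolation=cv2.INTER_CUBIC))
E
```

```text
(no output)
```

View pics/w1c.png

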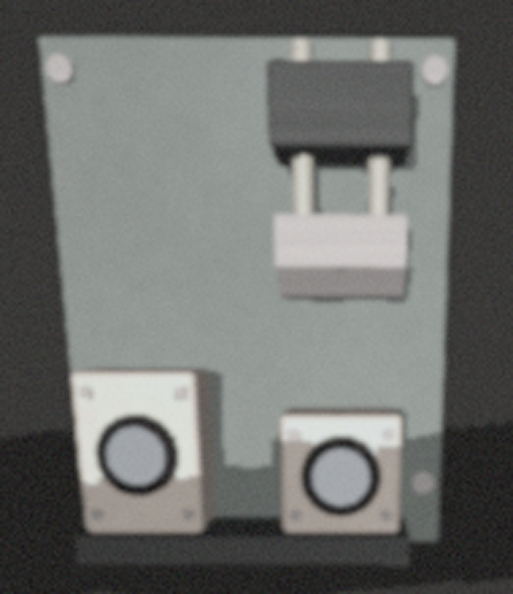

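View pics/t2.png

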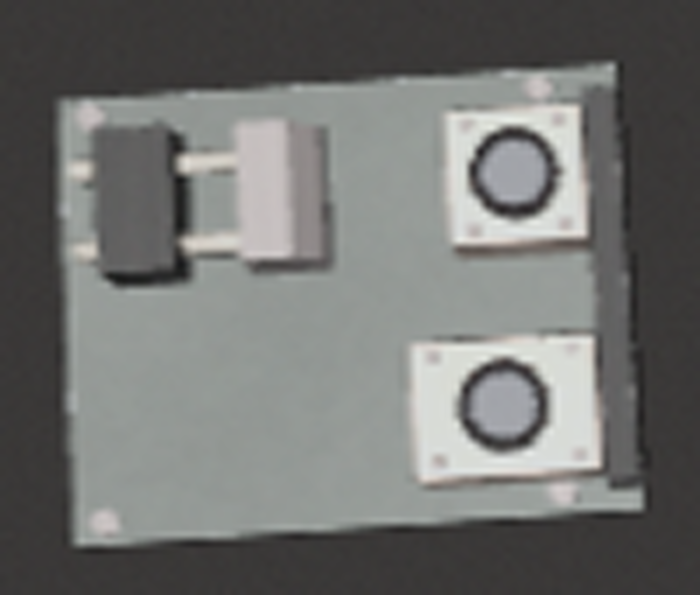

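```bash
cat > fit.py <<'E'
from h import *
from scipy.optimize import least_squares
def fit(obs,KM,x0):
    # obs: list of (crop uv, scale, off, local xyz mm)
    K,M=KM
    def res(p):
        c,s=np.cos(p[2]),np.sin(p[2]); o=[]
        for uv,P in obs:
            P=np.array(P)/1e3; w=[p[0]+c*P[0]-s*P[1],p[1]+s*P[0]+c*P[1],P[2]]
            o+=list(pix(K,M,w)-uv)
        return np.array(o)
    r=least_squares(res,x0,loss="soft_l1",f_scale=0.7); return r.x,np.round(res(r.x).reshape(-1,2),1)
def cr(l,s,ox,oy): return [(np.array([(u+.5)/s-.5+ox,(v+.5)/s-.5+oy]),P) for (u,v),P in l]
E
python3 - <<'E'
from fit import *
wo=[((38,37),(-100,125,12)),((456,37),(100,125,12)),((438,542),(100,-125,12)),((280,412),(15,-50,56)),((402,411),(75,-50,56)),((282,533),(15,-110,56)),((402,533),(75,-110,56)),((71,372),(-85,-30,56)),((195,371),(-25,-30,56)),((84,533),(-85,-110,56)),((205,533),(-25,-110,56)),((273,267),(15,18,58)),((408,267),(75,18,58))]
to=[((57,100),(100,125,12)),((615,62),(100,-125,12)),((76,546),(-100,125,12)),((643,511),(-100,-125,12)),((443,112),(75,-50,56)),((455,248),(15,-50,56)),((410,343),(-25,-30,56)),((420,484),(-85,-30,56))]
st=manip.state()
im,K,M=shot("wrist"); np.savez("w1.npz",K=K,M=M)
p,r=fit(cr(wo,2.7,150,0),(K,M),[.57,.188,.06]); print(p,np.degrees(p[2])); print(r.tolist())
im,K,M=shot("top")
p2,r=fit(cr(to,7,185,175),(K,M),[.57,.188,.06]); print(p2,np.degrees(p2[2])); print(r.tolist())
for p in (p,p2):
    c,s=np.cos(p[2]),np.sin(p[2])
    print("lane",p[0]+c*.045+s*.01,p[1]+s*.045-c*.01)
E
```

```text
[0.56046829 0.20037255 0.06341574] 3.633454272854725
[[0.2, -0.7], [-0.0, -0.7], [0.7, 0.0], [-0.2, 0.7], [0.3, 1.1], [0.2, 0.4], [-0.5, 0.4], [-0.4, -0.2], [-0.0, 0.2], [0.5, 0.4], [-0.5, 0.4], [0.9, -1.0], [-0.8, -1.0]]
[0.56709354 0.18582848 0.04745565] 2.7190087271484495
[[0.1, -0.0], [0.3, 0.1], [-0.2, 0.4], [0.4, -0.1], [0.2, -0.2], [-0.5, -0.0], [0.0, 0.0], [-0.3, -0.1]]
lane 0.6060115692903056 0.19324444781077632
lane 0.6125172591241569 0.17797443669524
```

```bash
python3 - <<'E'
from h import *
goto([0.615,0.11,0.30],3.4)
im,K,M=shot("wrist","w2.png"); np.savez("w2.npz",K=K,M=M)
goto([0.615,0.11,0.30],3.4)
cv2.imwrite("pics/w2c.png",cv2.resize(im[0:220,150:340],None,fx=2.7,fy=2.7,interpolation=cv2.INTER_CUBIC)); 
E
```

```text
t 4.15 tcp [0.6162 0.1137 0.2999] tool delta mm [-3.6 -1.5 -0.1] rows>= 1 F [-0.4  0.7 -0. ] w 67.3
   twist (do alone) [-0.0004 -0.0007  0.0031]  post-twist delta mm [-3.6 -1.4 -0.1]
t 4.2 tcp [0.6163 0.1134 0.2999] tool delta mm [-3.3 -1.6 -0.1] rows>= 1 F [ 0.2 -0.1 -0.6] w 67.5
   twist (do alone) [-0.0003 -0.0005  0.0027]  post-twist delta mm [-3.3 -1.5 -0.1]
```

View pics/w2c.png

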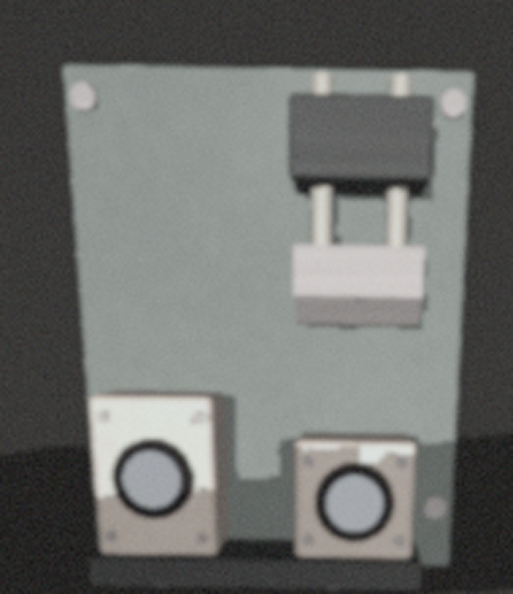

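```bash
python3 - <<'E'
from fit import *
wo=[((64,66),(-100,125,12)),((474,71),(100,125,12)),((449,566),(100,-125,12)),((295,439),(15,-50,56)),((416,439),(75,-50,56)),((296,557),(15,-110,56)),((414,558),(75,-110,56)),((90,396),(-85,-30,56)),((213,396),(-25,-30,56)),((98,555),(-85,-110,56)),((219,555),(-25,-110,56)),((293,297),(15,18,58)),((424,299),(75,18,58))]
d=np.load("w2.npz")
p,r=fit(cr(wo,2.7,150,0),(d["K"],d["M"]),[.57,.188,.06]); print(p,np.degrees(p[2])); print(r.tolist())
c,s=np.cos(p[2]),np.sin(p[2])
print("lane",p[0]+c*.045+s*.01,p[1]+s*.045-c*.01)
E
```

```text
[0.5699178  0.18785492 0.04759541] 2.727016300330437
[[-0.8, -1.7], [0.6, -0.9], [0.4, -0.0], [0.1, 0.5], [0.5, 1.2], [-0.1, 0.5], [-0.4, 0.8], [-0.7, -0.2], [-0.2, 0.6], [0.8, 0.2], [-0.5, 0.8], [0.5, -1.2], [-0.2, -1.2]]
lane 0.6153426147637803 0.18000723348730654
```

```bash
python3 -m pendant '[{"translation":[-0.0336,-0.0135,0],"twist":[0,0,0],"claw":80},{"translation":[-0.0336,-0.0135,0],"twist":[0,0,0],"claw":80},{"translation":[-0.0336,-0.0135,0],"twist":[0,0,0],"claw":80},{"translation":[-0.0336,-0.0135,0],"twist":[0,0,0],"claw":80},{"translation":[-0.0336,-0.0135,0],"twist":[0,0,0],"claw":80},{"translation":[-0.0336,-0.0135,0],"twist":[0,0,0],"claw":80},{"translation":[-0.0336,-0.0135,0],"twist":[0,0,0],"claw":80},{"translation":[-0.0336,-0.0135,0],"twist":[0,0,0],"claw":80},{"translation":[-0.0336,-0.0135,0],"twist":[0,0,0],"claw":80},{"translation":[-0.0336,-0.0135,0],"twist":[0,0,0.055],"claw":80},{"translation":[0,0,0],"twist":[0,0,0],"claw":80},{"translation":[0,0,0],"twist":[0,0,0],"claw":80},{"translation":[0,0,0],"twist":[0,0,0],"claw":80},{"translation":[0,0,0],"twist":[0,0,0],"claw":80}]'
python3 - <<'E'
from h import *
goto([0.5,-0.23,0.30],0)
im,K,M=shot("wrist","w3.png"); np.savez("w3.npz",K=K,M=M)
for n in ["rack","spacer1_mid"]:
    for s in spots("wrist",M,n): print(n,s,np.round(pix(K,M,s[1])))
goto([0.5,-0.23,0.30],0); print(manip.state()["joint_pos"])
E
```

```text
time: 5.37
tcp_pos: [0.5032, -0.2292, 0.2998]
eef_rot: [-0.0, 0.704, 0.71, 0.001]
wrist_force: [0.3, -0.5, -1.3]
grip_width: 0.0605
t 5.37 tcp [ 0.5032 -0.2292  0.2998] tool delta mm [-0.8 -3.2 -0.2] rows>= 1 F [ 0.3 -0.5 -1.3] w 60.5
   twist (do alone) [ 0.0004 -0.0014  0.0085]  post-twist delta mm [-0.8 -3.2 -0.2]
rack (0.66, array([ 5.034e-01, -1.782e-01, -3.000e-04])) [280. 142.]
spacer1_mid (0.9, array([ 0.5208, -0.3277,  0.0519])) [291. 249.]
spacer1_mid (0.74, array([ 0.4962, -0.1931,  0.0612])) [274. 156.]
spacer1_mid (0.74, array([ 0.6181, -0.2192,  0.0534])) [365. 176.]
spacer1_mid (0.65, array([ 0.3608, -0.2499,  0.0539])) [176. 197.]
t 5.52 tcp [ 0.503  -0.2297  0.2998] tool delta mm [-0.3 -3.  -0.2] rows>= 1 F [ 0.5 -0.4  0.2] w 60.6
   twist (do alone) [ 0.0002 -0.0007  0.008 ]  post-twist delta mm [-0.3 -3.  -0.2]
[ 0.2626958   0.52051523  0.1341816   1.7165212  -0.08527735  0.91031457
  0.43966802]
```

View pics/w3.png

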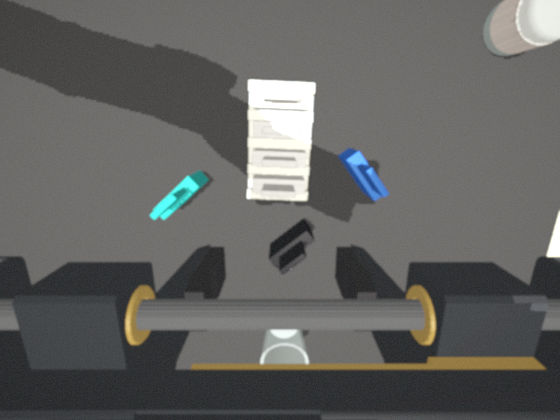

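```bash
python3 - <<'E'
import cv2
im=cv2.imread("pics/w3.png")
cv2.imwrite("pics/w3c.png",cv2.resize(im[70:210,220:340],None,fx=4.2,fy=4.2,interpolation=cv2.INTER_CUBIC)); 
t=cv2.imread("pics/top0.png"); cv2.imwrite("pics/t3.png",cv2.resize(t[210:265,315:395],None,fx=9,fy=9,interpolation=cv2.INTER_CUBIC))
E
```

```text
(no output)
```

View pics/w3c.png

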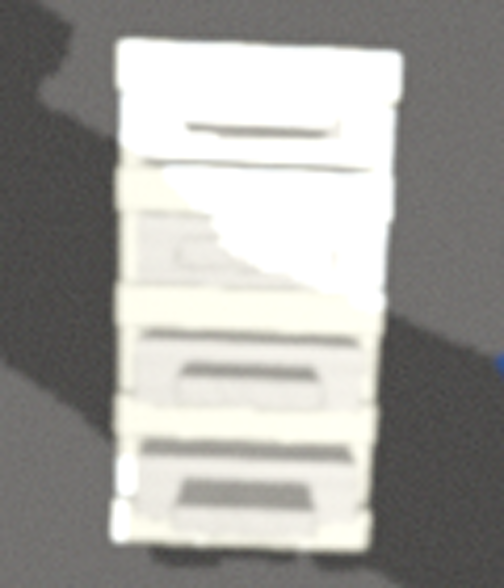

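View pics/t3.png

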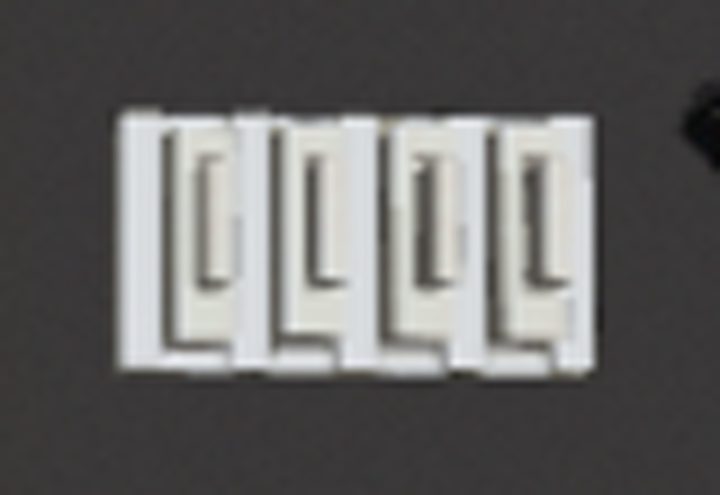

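```bash
python3 - <<'E'
from fit import *
wo=[((117,40),(-43,78.5,36)),((403,52),(43,78.5,36)),((112,545),(-43,-78.5,36)),((370,550),(43,-78.5,36))]
d=np.load("w3.npz")
p,r=fit(cr(wo,4.2,220,70),(d["K"],d["M"]),[.5,-.18,0]); print(p,np.degrees(p[2])); print(r.tolist())
im,K,M=shot("top")
to=[((595,117),(43,-78.5,36)),((597,372),(-43,-78.5,36)),((118,112),(43,78.5,36))]
p2,r=fit(cr(to,9,315,210),(K,M),[.5,-.18,0]); print(p2,np.degrees(p2[2])); print(r.tolist())
def draw(im,K,M,p,s,ox,oy,fn):
    w=cv2.resize(im,None,fx=s,fy=s,interpolation=cv2.INTER_CUBIC)
    c,sn=np.cos(p[2]),np.sin(p[2])
    def P(x,y,z):
        u=pix(K,M,[p[0]+(c*x-sn*y)/1e3,p[1]+(sn*x+c*y)/1e3,z/1e3]); return tuple(int(v) for v in (u-[ox,oy]+.5)*s-.5)
    def rect(a,b,y0,y1,z,col):
        pts=np.array([P(a,y0,z),P(b,y0,z),P(b,y1,z),P(a,y1,z)]); cv2.polylines(w,[pts],True,col,1)
    rect(-43,43,-78.5,78.5,36,(0,0,255))
    for y in (-54,-18,18,54): rect(-20,20,y-4,y+4,113,(0,200,0)); rect(-35,35,y-10,y+10,68,(255,0,0))
    cv2.imwrite("pics/"+fn,w)
draw(cv2.imread("pics/w3.png")[70:210,220:340],d["K"],d["M"],p,4.2,220,70,"ov1.png")
draw(im[210:265,315:395],K,M,p2,9,315,210,"ov2.png")
E
```

```text
[ 0.50218144 -0.17795123 -0.02811082] -1.610631261735591
[[0.7, 0.6], [-1.0, 0.4], [1.1, -1.5], [-0.7, -0.5]]
[ 0.5000688  -0.17975501 -0.02877725] -1.6488151759312635
[[-0.5, -0.1], [-0.1, 0.0], [0.8, 0.1]]
```

View pics/ov1.png

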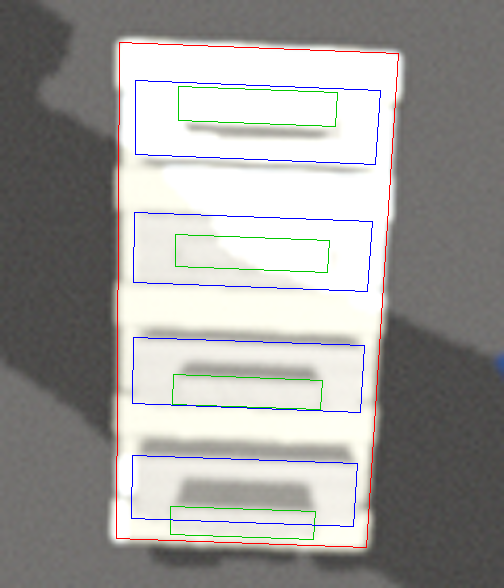

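View pics/ov2.png

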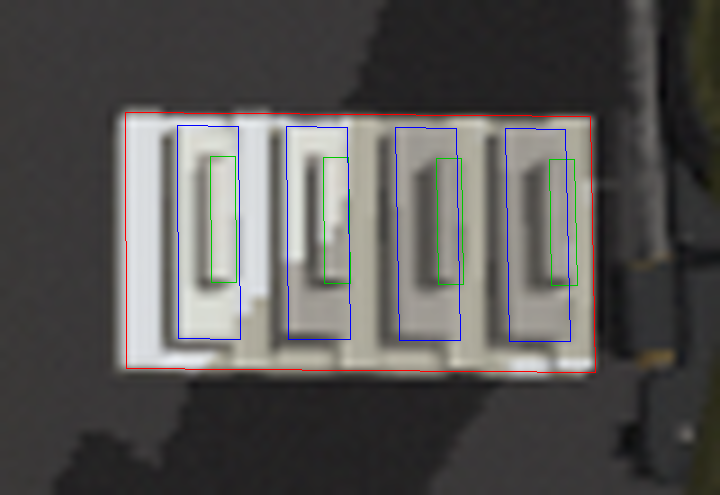

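```bash
python3 -m pendant '[{"translation":[0.021,0,0.032],"twist":[0,0,0.036],"claw":80},{"translation":[0.021,0,0.032],"twist":[0,0,0],"claw":80},{"translation":[0.021,0,0.032],"twist":[0,0,0],"claw":80},{"translation":[0.021,0,0.032],"twist":[0,0,0],"claw":80},{"translation":[0.021,0,0.032],"twist":[0,0,0],"claw":80},{"translation":[0,0,0],"twist":[0,0,0],"claw":80},{"translation":[0,0,0],"twist":[0,0,0],"claw":80},{"translation":[0,0,0],"twist":[0,0,0],"claw":80}]' 40
python3 - <<'E'
from h import *
goto([0.503,-0.1245,0.074],-1.6)
E
```

```text
time: 6.23
tcp_pos: [0.5057, -0.1272, 0.1407]
eef_rot: [0.001, 0.718, 0.696, 0.0]
wrist_force: [0.9, 0.2, 0.3]
grip_width: 0.0607
t 6.23 tcp [ 0.5057 -0.1272  0.1407] tool delta mm [ 2.7 -2.8 66.6] rows>= 2 F [0.9 0.2 0.3] w 60.7
   twist (do alone) [ 0.0015  0.0011 -0.0032]  post-twist delta mm [ 2.7 -2.7 66.7]
```

```bash
python3 -m pendant '[{"translation":[0.0025,-0.0025,0.020],"twist":[0,0,0],"claw":80},{"translation":[0,0,0.022],"twist":[0,0,0],"claw":80},{"translation":[0,0,0.024],"twist":[0,0,0],"claw":80},{"translation":[0,0,0],"twist":[0,0,0],"claw":80},{"translation":[0,0,0],"twist":[0,0,0],"claw":80},{"translation":[0,0,0],"twist":[0,0,0],"claw":80}]' 40
python3 - <<'E'
from h import *
goto([0.503,-0.1245,0.074],-1.6)
im,K,M=shot("wrist","w4.png")
E
```

```text
time: 6.73
tcp_pos: [0.5036, -0.125, 0.0756]
eef_rot: [0.001, 0.718, 0.696, 0.001]
wrist_force: [0.5, -0.5, 0.0]
grip_width: 0.0607
t 6.73 tcp [ 0.5036 -0.125   0.0756] tool delta mm [ 0.5 -0.6  1.6] rows>= 1 F [ 0.5 -0.5  0. ] w 60.7
   twist (do alone) [ 0.003   0.001  -0.0044]  post-twist delta mm [ 0.5 -0.6  1.6]
```

View pics/w4.png

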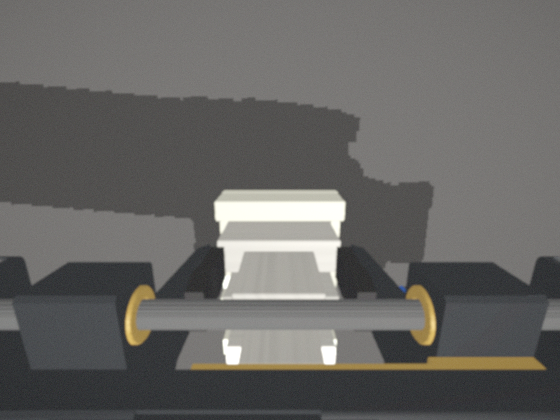

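```bash
python3 -m pendant '[{"translation":[0,0,0],"twist":[0,0,0],"claw":200},{"translation":[0,0,0],"twist":[0,0,0],"claw":200},{"translation":[0,0,0],"twist":[0,0,0],"claw":200},{"translation":[0,0,0],"twist":[0,0,0],"claw":200},{"translation":[0,0,0],"twist":[0,0,0],"claw":200}]' 55; python3 -m pendant '[{"translation":[0,0,-0.02],"twist":[0,0,0],"claw":200},{"translation":[0,0,-0.03],"twist":[0,0,0],"claw":200},{"translation":[0,0,-0.04],"twist":[0,0,0],"claw":200},{"translation":[0,0,-0.04],"twist":[0,0,0],"claw":200}]' 
python3 - <<'E'
from h import *
goto([0.6142,0.16,0.215],2.7)
E
```

```text
time: 7.2
tcp_pos: [0.5029, -0.1239, 0.0746]
eef_rot: [0.0, 0.718, 0.696, 0.0]
wrist_force: [-0.7, 0.9, 6.4]
grip_width: 0.0392
time: 7.53
tcp_pos: [0.501, -0.1234, 0.2044]
eef_rot: [-0.002, 0.718, 0.696, -0.001]
wrist_force: [1.7, 0.0, -3.4]
grip_width: 0.0391
t 7.53 tcp [ 0.501  -0.1234  0.2044] tool delta mm [286.8 104.4 -10.8] rows>= 8 F [ 1.7  0.  -3.4] w 39.1
   twist (do alone) [-0.0037 -0.0008 -0.0779]  post-twist delta mm [277.8 126.4 -10.6]
```

```bash
python3 -m pendant '[{"translation":[0,0,0],"twist":[0,0,-0.077],"claw":200},{"translation":[0.0341,0.016,0],"twist":[0,0,0],"claw":200},{"translation":[0.0341,0.016,0],"twist":[0,0,0],"claw":200},{"translation":[0.0341,0.016,0],"twist":[0,0,0],"claw":200},{"translation":[0.0341,0.016,0],"twist":[0,0,0],"claw":200},{"translation":[0.0341,0.016,0],"twist":[0,0,0],"claw":200},{"translation":[0.0341,0.016,0],"twist":[0,0,0],"claw":200},{"translation":[0.0341,0.016,0],"twist":[0,0,0],"claw":200},{"translation":[0.0341,0.016,0],"twist":[0,0,0],"claw":200},{"translation":[0,0,0],"twist":[0,0,0],"claw":200},{"translation":[0,0,0],"twist":[0,0,0],"claw":200},{"translation":[0,0,0],"twist":[0,0,0],"claw":200},{"translation":[0,0,0],"twist":[0,0,0],"claw":200}]' 
python3 - <<'E'
from h import *
goto([0.616,0.1555,0.145],2.7)
im,K,M=shot("wrist","w5.png")
im,K,M=shot("top"); cv2.imwrite("pics/t5.png",cv2.resize(im[150:290,180:320],None,fx=4,fy=4,interpolation=cv2.INTER_CUBIC))
E
```

```text
time: 8.62
tcp_pos: [0.617, 0.1524, 0.2035]
eef_rot: [0.0, 0.691, 0.722, -0.001]
wrist_force: [-0.2, 0.4, -3.2]
grip_width: 0.0392
t 8.62 tcp [0.617  0.1524 0.2035] tool delta mm [ 3.2 -0.8 58.5] rows>= 2 F [-0.2  0.4 -3.2] w 39.2
   twist (do alone) [-0.0017  0.0018 -0.0034]  post-twist delta mm [ 3.1 -0.9 58.5]
```

View pics/w5.png

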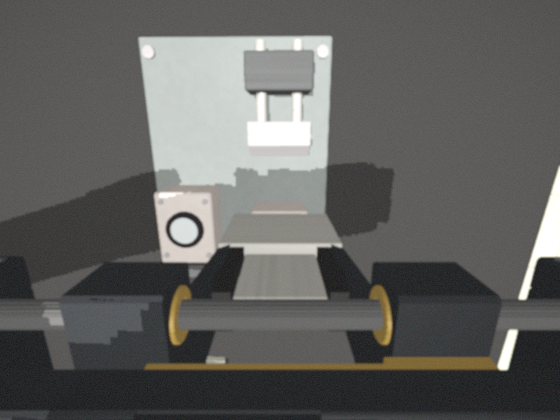

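```bash
cat > pl.py <<'E'
from h import *
FY=np.array([-np.sin(.0475),np.cos(.0475),0]); FX=np.array([np.cos(.0475),np.sin(.0475),0])
LANE=np.array([.6148,.1795,.012])
def L(x,y,z): return LANE+FX*x/1e3+FY*y/1e3+np.array([0,0,z/1e3])   # lane-relative mm
E
python3 - <<'E'
from pl import *
im,K,M=shot("wrist","w6.png")
st=manip.state(); Rm=rot(st); t=st["tcp_pos"]
P=lambda x,y,z: np.round(pix(K,M,t+Rm@np.array([x,y,z])/1e3),1)
print("foot",P(10,-35,66.6),P(10,35,66.6),"shoulder",P(10,-35,6.6),P(10,35,6.6))
print("house top edge",*[np.round(pix(K,M,L(x,-40,44)),1) for x in(-30,30)])
print("jaw top",*[np.round(pix(K,M,L(x,28,46)),1) for x in(-30,30)])
print("plate corners",*[np.round(pix(K,M,L(x,135,0)),1) for x in(-145,55)])
cv2.imwrite("pics/w6c.png",cv2.resize(im[20:270,130:350],None,fx=2.4,fy=2.4,interpolation=cv2.INTER_CUBIC))
goto([0.616,0.1555,0.145],2.7)
E
```

```text
foot [233.4 212. ] [325.8 212. ] shoulder [216.9 242. ] [342.  242.1]
house top edge [249.8 211.6] [307.1 211.4]
jaw top [247.4 145.2] [308.9 145. ]
plate corners [136.6  36.2] [331.5  35.4]
t 8.77 tcp [0.6175 0.1529 0.204 ] tool delta mm [ 2.8 -1.4 59. ] rows>= 2 F [ 0.4  0.2 -2.5] w 39.1
   twist (do alone) [-0.0005  0.0007 -0.0034]  post-twist delta mm [ 2.7 -1.4 59. ]
```

View pics/w6c.png

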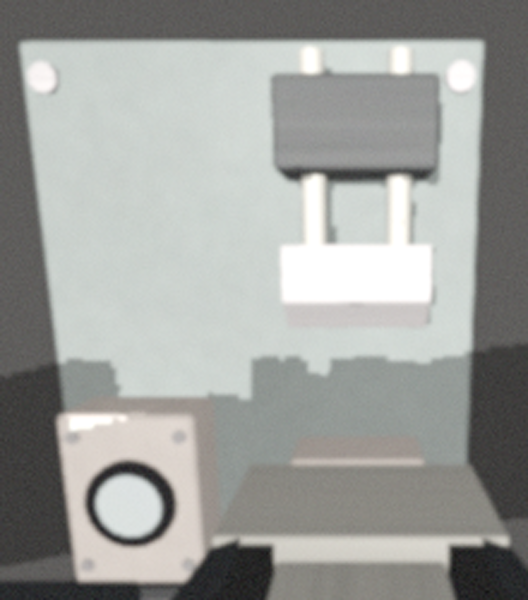

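```bash
python3 -m pendant '[{"translation":[0.002,-0.001,0.030],"twist":[0,0,-0.003],"claw":200},{"translation":[0,0,0.030],"twist":[0,0,0],"claw":200},{"translation":[0,0,0.030],"twist":[0,0,0],"claw":200},{"translation":[0,0,0.022],"twist":[0,0,0],"claw":200},{"translation":[0,0,0.007],"twist":[0,0,0],"claw":200},{"translation":[0,0,0],"twist":[0,0,0],"claw":200},{"translation":[0,0,0],"twist":[0,0,0],"claw":200},{"translation":[0,0,0],"twist":[0,0,0],"claw":200}]' 
python3 - <<'E'
from pl import *
goto(L(0.5,-30,0)*[1,1,0]+[0,0,.0786],2.72)
E
```

```text
time: 9.43
tcp_pos: [0.6182, 0.1565, 0.0868]
eef_rot: [0.001, 0.69, 0.724, 0.001]
wrist_force: [-0.3, -0.0, -1.9]
grip_width: 0.0394
t 9.43 tcp [0.6182 0.1565 0.0868] tool delta mm [-6.9 -1.8  8.2] rows>= 1 F [-0.3 -0.  -1.9] w 39.4
   twist (do alone) [ 0.0034 -0.0006  0.001 ]  post-twist delta mm [-6.9 -1.8  8.2]
```

```bash
python3 -m pendant '[{"translation":[-0.001,-0.0015,0.004],"twist":[0,0,0],"claw":200},{"translation":[-0.001,0,0.0025],"twist":[0,0,0],"claw":200},{"translation":[0,0,0],"twist":[0,0,0],"claw":200},{"translation":[0,0,0],"twist":[0,0,0],"claw":200}]' 
python3 -m pendant '[{"translation":[-0.0015,0,0.0005],"twist":[0,0,0],"claw":200},{"translation":[-0.0015,0,0],"twist":[0,0,0],"claw":200},{"translation":[-0.0015,0,0],"twist":[0,0,0],"claw":200},{"translation":[0,0,0],"twist":[0,0,0],"claw":200},{"translation":[0,0,0],"twist":[0,0,0],"claw":200}]' 
python3 - <<'E'
from pl import *
goto(L(0.5,-30,0)*[1,1,0]+[0,0,.0786],2.72)
E
```

```text
time: 9.77
tcp_pos: [0.6153, 0.1544, 0.0787]
eef_rot: [0.0, 0.69, 0.724, 0.0]
wrist_force: [-0.1, 0.5, -3.2]
grip_width: 0.0388
time: 10.18
tcp_pos: [0.6158, 0.1517, 0.0788]
eef_rot: [-0.001, 0.689, 0.725, 0.001]
wrist_force: [-1.8, 2.9, 5.4]
grip_width: 0.0392
t 10.18 tcp [0.6158 0.1517 0.0788] tool delta mm [-2.2  0.8  0.1] rows>= 1 F [-1.8  2.9  5.4] w 39.2
   twist (do alone) [ 0.0011 -0.0025  0.0024]  post-twist delta mm [-2.2  0.9  0.2]
```

```bash
python3 -m pendant '[{"translation":[-0.001,0.0008,0],"twist":[0,0,0],"claw":200},{"translation":[-0.001,0,0],"twist":[0,0,0],"claw":200},{"translation":[0,0,0],"twist":[0,0,0],"claw":200},{"translation":[0,0,0],"twist":[0,0,0],"claw":200}]' 
python3 - <<'E'
from pl import *
goto(L(0.5,-30,0)*[1,1,0]+[0,0,.0786],2.72)
im,K,M=shot("wrist"); cv2.imwrite("pics/w7c.png",cv2.resize(im[20:270,130:350],None,fx=2.4,fy=2.4,interpolation=cv2.INTER_CUBIC))
E
```

```text
time: 10.52
tcp_pos: [0.6167, 0.1498, 0.0787]
eef_rot: [-0.001, 0.689, 0.724, 0.001]
wrist_force: [-1.8, 4.2, 6.3]
grip_width: 0.0391
t 10.52 tcp [0.6167 0.1498 0.0787] tool delta mm [-0.3  0.   0.1] rows>= 1 F [-1.8  4.2  6.3] w 39.1
   twist (do alone) [ 0.0011 -0.0025  0.0023]  post-twist delta mm [-0.3  0.1  0.1]
```

View pics/w7c.png

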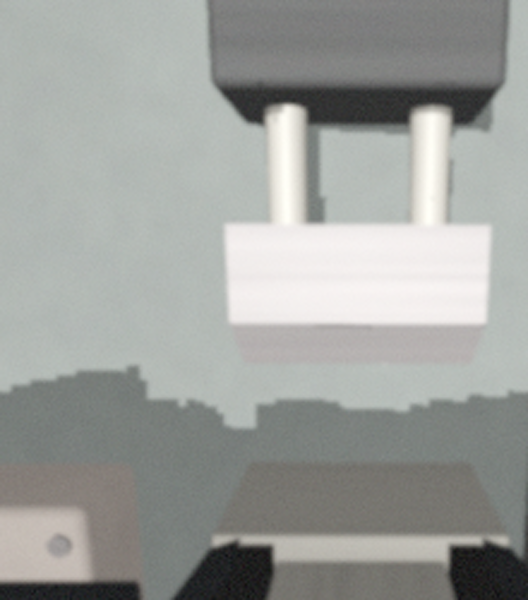

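```bash
python3 - <<'E'
from pl import *
im,K,M=shot("wrist")
b=lambda u,v,z: back(K,M,[(u+.5)/2.4-.5+130,(v+.5)/2.4-.5+20],z)
def l(p): d=p-LANE; return np.round([d@FX*1e3,d@FY*1e3],1)
for n,u,v,z in (("footL",247,462,.012),("footR",471,462,.012),("shL",212,537,.072),("shR",509,537,.072),("jawL40",244,362,.040),("jawR40",475,362,.040),("jawL58",229,325,.058),("jawR58",488,324,.058)): print(n,l(b(u,v,z)))
goto(LANE)
E
```

```text
footL [-34.9 -19.6]
footR [ 35.8 -19.5]
shL [-33.8 -20.5]
shR [ 35.6 -20.3]
jawL40 [-29.9  15.9]
jawR40 [31.  16.1]
jawL58 [-30.1  27.1]
jawR58 [30.6 27.5]
t 10.62 tcp [0.6166 0.1498 0.0787] tool delta mm [29.6 -0.4 66.8] rows>= 2 F [-1.7  4.4  6. ] w 39.0
```

```bash
python3 -m pendant '[{"translation":[-0.0015,0,0],"twist":[0,0,0],"claw":200},{"translation":[0,0,0],"twist":[0,0,0],"claw":200},{"translation":[0,0,0],"twist":[0,0,0],"claw":200}]' 
python3 -m pendant '[{"translation":[-0.0015,0,0],"twist":[0,0,0],"claw":200},{"translation":[0,0,0],"twist":[0,0,0],"claw":200},{"translation":[0,0,0],"twist":[0,0,0],"claw":200}]' 
```

```text
time: 10.87
tcp_pos: [0.6167, 0.1497, 0.0787]
eef_rot: [-0.001, 0.689, 0.725, 0.002]
wrist_force: [-1.0, 6.1, 5.9]
grip_width: 0.0391
time: 11.12
tcp_pos: [0.6166, 0.1495, 0.0788]
eef_rot: [-0.002, 0.689, 0.725, 0.002]
wrist_force: [-1.9, 8.4, 5.5]
grip_width: 0.039
```

```bash
python3 -m pendant '[{"translation":[0.002,0,0],"twist":[0,0,0],"claw":200},{"translation":[0,0,0],"twist":[0,0,0],"claw":80},{"translation":[0,0,0],"twist":[0,0,0],"claw":80},{"translation":[0,0,0],"twist":[0,0,0],"claw":80},{"translation":[0,0,0],"twist":[0,0,0],"claw":80},{"translation":[0,0,-0.02],"twist":[0,0,0],"claw":80},{"translation":[0,0,-0.035],"twist":[0,0,0],"claw":80},{"translation":[0,0,-0.035],"twist":[0,0,0],"claw":80}]' 
python3 - <<'E'
from pl import *
im,K,M=shot("wrist","w8.png"); goto([0.502,-0.1605,0.140],-1.6)
E
```

```text
time: 11.78
tcp_pos: [0.6154, 0.146, 0.1676]
eef_rot: [-0.001, 0.69, 0.724, -0.002]
wrist_force: [0.4, 0.4, -0.3]
grip_width: 0.0606
t 11.83 tcp [0.6203 0.1467 0.1756] tool delta mm [-301.2 -133.2   33.9] rows>= 8 F [ 1.4 -0.   4. ] w 60.7
   twist (do alone) [ 0.0102 -0.0016  0.0755]  post-twist delta mm [-310.4 -109.7   35.6]
```

View pics/w8.png

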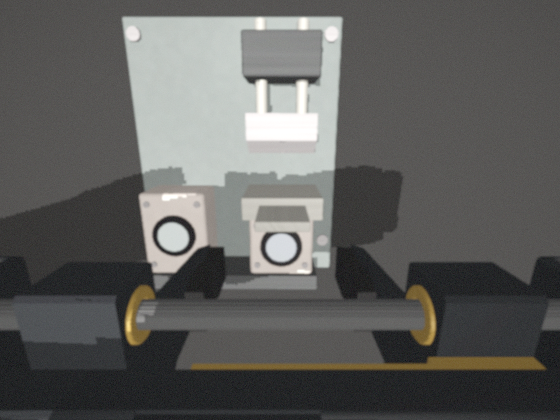

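```bash
python3 -m pendant '[{"translation":[0,0,-0.005],"twist":[0,0,0.0755],"claw":80},{"translation":[-0.0344,-0.012,0.0039],"twist":[0,0,0],"claw":80},{"translation":[-0.0344,-0.012,0.0039],"twist":[0,0,0],"claw":80},{"translation":[-0.0344,-0.012,0.0039],"twist":[0,0,0],"claw":80},{"translation":[-0.0344,-0.012,0.0039],"twist":[0,0,0],"claw":80},{"translation":[-0.0344,-0.012,0.0039],"twist":[0,0,0],"claw":80},{"translation":[-0.0344,-0.012,0.0039],"twist":[0,0,0],"claw":80},{"translation":[-0.0344,-0.012,0.0039],"twist":[0,0,0],"claw":80},{"translation":[-0.0344,-0.012,0.0039],"twist":[0,0,0],"claw":80},{"translation":[-0.0344,-0.012,0.0039],"twist":[0,0,0],"claw":80},{"translation":[0,0,0],"twist":[0,0,0],"claw":80},{"translation":[0,0,0],"twist":[0,0,0],"claw":80},{"translation":[0,0,0],"twist":[0,0,0],"claw":80},{"translation":[0,0,0],"twist":[0,0,0],"claw":80}]' 
python3 - <<'E'
from pl import *
goto([0.502,-0.1600,0.0746],-1.6)
E
```

```text
time: 13.0
tcp_pos: [0.5011, -0.158, 0.1378]
eef_rot: [-0.0, 0.716, 0.699, 0.001]
wrist_force: [0.1, -0.2, 0.3]
grip_width: 0.0608
t 13.0 tcp [ 0.5011 -0.158   0.1378] tool delta mm [-2.   0.9 63.2] rows>= 2 F [ 0.1 -0.2  0.3] w 60.8
   twist (do alone) [ 0.0007 -0.001   0.0039]  post-twist delta mm [-2.   1.  63.2]
```

```bash
python3 -m pendant '[{"translation":[-0.002,0.001,0.020],"twist":[0,0,0.004],"claw":80},{"translation":[0,0,0.022],"twist":[0,0,0],"claw":80},{"translation":[0,0,0.021],"twist":[0,0,0],"claw":80},{"translation":[0,0,0],"twist":[0,0,0],"claw":80},{"translation":[0,0,0],"twist":[0,0,0],"claw":80},{"translation":[0,0,0],"twist":[0,0,0],"claw":80}]' 40
python3 - <<'E'
from h import *
goto([0.502,-0.160,0.0746],-1.6)
im,K,M=shot("wrist","w9.png")
E
```

```text
time: 13.5
tcp_pos: [0.5021, -0.1608, 0.0755]
eef_rot: [0.0, 0.717, 0.697, 0.0]
wrist_force: [-0.7, -0.2, 0.4]
grip_width: 0.0604
t 13.5 tcp [ 0.5021 -0.1608  0.0755] tool delta mm [ 0.8 -0.1  0.9] rows>= 1 F [-0.7 -0.2  0.4] w 60.4
   twist (do alone) [ 0.0011 -0.0001 -0.0009]  post-twist delta mm [ 0.8 -0.1  0.9]
```

View pics/w9.png

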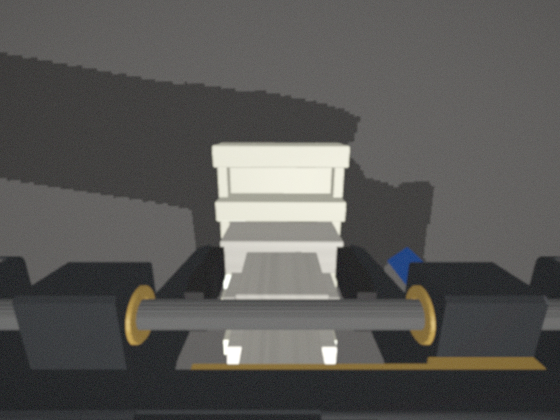

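```bash
python3 -m pendant '[{"translation":[0,0,0],"twist":[0,0,0],"claw":200},{"translation":[0,0,0],"twist":[0,0,0],"claw":200},{"translation":[0,0,0],"twist":[0,0,0],"claw":200},{"translation":[0,0,0],"twist":[0,0,0],"claw":200},{"translation":[0,0,0],"twist":[0,0,0],"claw":200}]' 55; python3 -m pendant '[{"translation":[0,0,-0.02],"twist":[0,0,0],"claw":200},{"translation":[0,0,-0.03],"twist":[0,0,0],"claw":200},{"translation":[0,0,-0.04],"twist":[0,0,0],"claw":200},{"translation":[0,0,-0.04],"twist":[0,0,0],"claw":200}]' 
python3 - <<'E'
from h import *
goto([0.6156,0.1755,0.207],2.72)
E
```

```text
time: 13.97
tcp_pos: [0.5021, -0.1618, 0.0754]
eef_rot: [0.001, 0.718, 0.696, 0.001]
wrist_force: [0.1, 0.3, 3.8]
grip_width: 0.0392
time: 14.3
tcp_pos: [0.4995, -0.1612, 0.2052]
eef_rot: [-0.002, 0.718, 0.696, -0.001]
wrist_force: [0.2, 0.4, -2.8]
grip_width: 0.0395
t 14.3 tcp [ 0.4995 -0.1612  0.2052] tool delta mm [340.1 105.7  -1.9] rows>= 9 F [ 0.2  0.4 -2.8] w 39.5
   twist (do alone) [-0.0042 -0.0012 -0.0781]  post-twist delta mm [330.8 131.9  -1.8]
```

```bash
python3 -m pendant '[{"translation":[0,0,0],"twist":[0,0,-0.078],"claw":200},{"translation":[0.0366,0.0146,0],"twist":[0,0,0],"claw":200},{"translation":[0.0366,0.0146,0],"twist":[0,0,0],"claw":200},{"translation":[0.0366,0.0146,0],"twist":[0,0,0],"claw":200},{"translation":[0.0366,0.0146,0],"twist":[0,0,0],"claw":200},{"translation":[0.0366,0.0146,0],"twist":[0,0,0],"claw":200},{"translation":[0.0366,0.0146,0],"twist":[0,0,0],"claw":200},{"translation":[0.0366,0.0146,0],"twist":[0,0,0],"claw":200},{"translation":[0.0366,0.0146,0],"twist":[0,0,0],"claw":200},{"translation":[0.0366,0.0146,0],"twist":[0,0,0],"claw":200},{"translation":[0,0,0],"twist":[0,0,0],"claw":200},{"translation":[0,0,0],"twist":[0,0,0],"claw":200},{"translation":[0,0,0],"twist":[0,0,0],"claw":200},{"translation":[0,0,0],"twist":[0,0,0],"claw":200}]' 
python3 - <<'E'
from h import *
goto([0.6156,0.1755,0.0865],2.72)
im,K,M=shot("wrist"); cv2.imwrite("pics/w10c.png",cv2.resize(im[20:290,130:350],None,fx=2.2,fy=2.2,interpolation=cv2.INTER_CUBIC))
E
```

```text
time: 15.47
tcp_pos: [0.6161, 0.1712, 0.2043]
eef_rot: [0.0, 0.691, 0.723, -0.001]
wrist_force: [-0.3, 0.7, -2.4]
grip_width: 0.0389
t 15.47 tcp [0.6161 0.1712 0.2043] tool delta mm [ 4.600e+00 -1.000e-01  1.178e+02] rows>= 3 F [-0.3  0.7 -2.4] w 38.9
   twist (do alone) [-0.0018  0.002  -0.0025]  post-twist delta mm [  4.3  -0.3 117.8]
```

View pics/w10c.png

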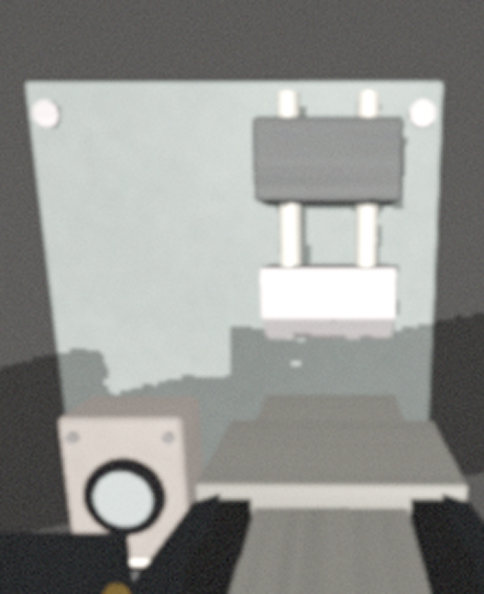

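```bash
python3 -m pendant '[{"translation":[0.002,0,0.020],"twist":[0,0,-0.002],"claw":200},{"translation":[0.0005,0,0.030],"twist":[0,0,0],"claw":200},{"translation":[0,0,0.030],"twist":[0,0,0],"claw":200},{"translation":[0,0,0.024],"twist":[0,0,0],"claw":200},{"translation":[0,0,0.01],"twist":[0,0,0],"claw":200},{"translation":[0,0,0],"twist":[0,0,0],"claw":200},{"translation":[0,0,0],"twist":[0,0,0],"claw":200},{"translation":[0,0,0],"twist":[0,0,0],"claw":200}]' 
python3 - <<'E'
from pl import *
goto([0.6156,0.1697,.0794],2.72)
E
```

```text
time: 16.18
tcp_pos: [0.6182, 0.1759, 0.0926]
eef_rot: [0.001, 0.69, 0.724, 0.001]
wrist_force: [-0.2, -0.1, -2.4]
grip_width: 0.0395
t 16.18 tcp [0.6182 0.1759 0.0926] tool delta mm [-6.1 -2.9 13.2] rows>= 1 F [-0.2 -0.1 -2.4] w 39.5
   twist (do alone) [ 0.0032 -0.0006  0.0012]  post-twist delta mm [-6.1 -2.9 13.2]
```

```bash
python3 -m pendant '[{"translation":[-0.0005,-0.0015,0.006],"twist":[0,0,0],"claw":200},{"translation":[0,0,0.006],"twist":[0,0,0],"claw":200},{"translation":[0,0,0],"twist":[0,0,0],"claw":200},{"translation":[0,0,0],"twist":[0,0,0],"claw":200}]' 
python3 -m pendant '[{"translation":[-0.0015,0,0.0005],"twist":[0,0,0],"claw":200},{"translation":[-0.0015,0,0],"twist":[0,0,0],"claw":200},{"translation":[-0.0015,0,0],"twist":[0,0,0],"claw":200},{"translation":[0,0,0],"twist":[0,0,0],"claw":200},{"translation":[0,0,0],"twist":[0,0,0],"claw":200}]' 
python3 - <<'E'
from pl import *
goto([0.6156,0.1697,.0794],2.72)
E
```

```text
time: 16.52
tcp_pos: [0.6159, 0.1757, 0.0793]
eef_rot: [0.0, 0.689, 0.724, 0.001]
wrist_force: [-0.1, 0.3, -1.5]
grip_width: 0.0387
time: 16.93
tcp_pos: [0.6161, 0.1726, 0.0793]
eef_rot: [-0.0, 0.689, 0.725, 0.002]
wrist_force: [-0.0, 2.5, 5.8]
grip_width: 0.0391
t 16.93 tcp [0.6161 0.1726 0.0793] tool delta mm [-2.8 -0.7 -0.1] rows>= 1 F [-0.   2.5  5.8] w 39.1
   twist (do alone) [ 0.0019 -0.0023  0.0025]  post-twist delta mm [-2.8 -0.7 -0.1]
```

```bash
python3 -m pendant '[{"translation":[-0.001,0,0],"twist":[0,0,0],"claw":200},{"translation":[-0.001,0,0],"twist":[0,0,0],"claw":200},{"translation":[0,0,0],"twist":[0,0,0],"claw":200},{"translation":[0,0,0],"twist":[0,0,0],"claw":200}]' 
python3 -m pendant '[{"translation":[-0.0015,0,0],"twist":[0,0,0],"claw":200},{"translation":[-0.0015,0,0],"twist":[0,0,0],"claw":200},{"translation":[0,0,0],"twist":[0,0,0],"claw":200},{"translation":[0,0,0],"twist":[0,0,0],"claw":200}]' 
python3 - <<'E'
from pl import *
goto([0.6156,0.1697,.0794],2.72)
im,K,M=shot("wrist"); cv2.imwrite("pics/w11c.png",cv2.resize(im[20:290,130:350],None,fx=2.2,fy=2.2,interpolation=cv2.INTER_CUBIC))
E
```

```text
time: 17.27
tcp_pos: [0.6162, 0.1705, 0.0793]
eef_rot: [-0.0, 0.689, 0.725, 0.001]
wrist_force: [0.6, 2.8, 5.8]
grip_width: 0.0388
time: 17.6
tcp_pos: [0.6163, 0.168, 0.0793]
eef_rot: [-0.0, 0.689, 0.725, 0.002]
wrist_force: [0.5, 3.7, 6.2]
grip_width: 0.0391
t 17.6 tcp [0.6163 0.168  0.0793] tool delta mm [ 1.8 -0.6 -0.1] rows>= 1 F [0.5 3.7 6.2] w 39.1
   twist (do alone) [ 0.0019 -0.0027  0.0029]  post-twist delta mm [ 1.8 -0.6 -0.1]
```

View pics/w11c.png

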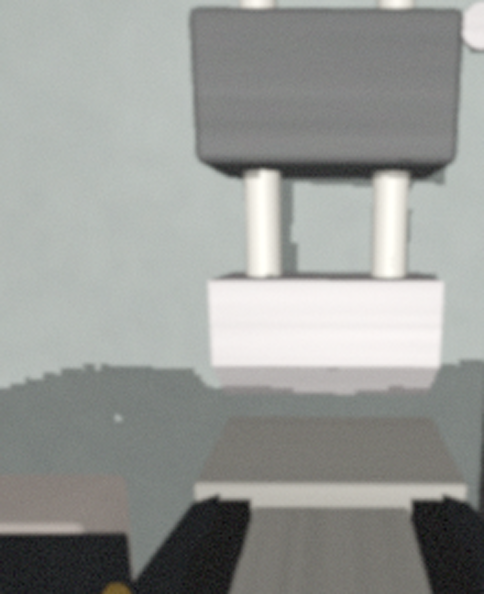

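```bash
python3 -m pendant '[{"translation":[-0.0015,0,0],"twist":[0,0,0],"claw":200},{"translation":[-0.0015,0,0],"twist":[0,0,0],"claw":200},{"translation":[0,0,0],"twist":[0,0,0],"claw":200},{"translation":[0,0,0],"twist":[0,0,0],"claw":200}]' 
```

```text
time: 17.98
tcp_pos: [0.6163, 0.1677, 0.0793]
eef_rot: [-0.001, 0.689, 0.725, 0.003]
wrist_force: [0.3, 6.2, 6.2]
grip_width: 0.0393
```

```bash
python3 -m pendant '[{"translation":[0.0015,0,0],"twist":[0,0,0],"claw":200},{"translation":[0,0,0],"twist":[0,0,0],"claw":80},{"translation":[0,0,0],"twist":[0,0,0],"claw":80},{"translation":[0,0,0],"twist":[0,0,0],"claw":80},{"translation":[0,0,0],"twist":[0,0,0],"claw":80},{"translation":[0,0,-0.02],"twist":[0,0,0],"claw":80},{"translation":[0,0,-0.035],"twist":[0,0,0],"claw":80},{"translation":[0,0,-0.035],"twist":[0,0,0],"claw":80},{"translation":[0,0,0],"twist":[0,0,0],"claw":80},{"translation":[0,0,0],"twist":[0,0,0],"claw":80}]' 
python3 - <<'E'
from pl import *
im,K,M=shot("wrist"); goto([0.501,-0.196,0.140],-1.6)
cv2.imwrite("pics/w12c.png",cv2.resize(im[20:290,200:360],None,fx=2.2,fy=2.2,interpolation=cv2.INTER_CUBIC)); np.savez("w12.npz",K=K,M=M)
E
```

```text
time: 18.82
tcp_pos: [0.6171, 0.1642, 0.1703]
eef_rot: [0.001, 0.69, 0.724, 0.002]
wrist_force: [-0.5, -0.2, -1.2]
grip_width: 0.0605
t 18.87 tcp [0.6157 0.1641 0.1686] tool delta mm [-354.1 -132.2   28.6] rows>= 10 F [-0.2  0.6 -0.4] w 60.4
   twist (do alone) [0.0004 0.0002 0.0769]  post-twist delta mm [-363.2 -104.6   28.6]
```

View pics/w12c.png

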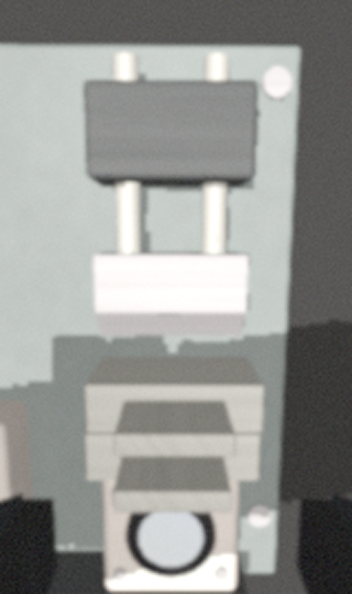

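```bash
python3 - <<'E'
from pl import *
d=np.load("w12.npz");K,M=d["K"],d["M"]
b=lambda u,v,z: back(K,M,[(u+.5)/2.2-.5+200,(v+.5)/2.2-.5+20],z)
def l(p): d=p-LANE; return np.round([d@FX*1e3,d@FY*1e3],1)
for n,u,v,z in (("p2footL",97,358,.012),("p2footR",250,358,.012),("p2L",86,386,.072),("p2R",264,387,.072),("p2Lb",86,433,.072),("p2Rb",261,433,.072),("p1Lb",86,479,.072),("p1Rb",258,480,.072),("tab2L",120,402,.117),("tab2",112,447,.117),("tab2R",237,447,.117),("jawL58",95,312,.058),("jawR58",246,312,.058)): print(n,l(b(u,v,z)))
E
```

```text
p2footL [-35.4   0.6]
p2footR [37.9  0.7]
p2L [-32.8   0.6]
p2R [36.5  0.3]
p2Lb [-33.5 -18.5]
p2Rb [ 36.  -18.4]
p1Lb [-34.2 -38. ]
p1Rb [ 35.6 -38.4]
tab2L [-15.8   5.7]
tab2 [-18.8  -9.4]
tab2R [22.  -9.4]
jawL58 [-30.   27.6]
jawR58 [30.1 27.7]
```

```bash
python3 -m pendant '[{"translation":[0,0,0],"twist":[0,0,0.077],"claw":80},{"translation":[-0.0364,-0.0105,0.0028],"twist":[0,0,0],"claw":80},{"translation":[-0.0364,-0.0105,0.0028],"twist":[0,0,0],"claw":80},{"translation":[-0.0364,-0.0105,0.0028],"twist":[0,0,0],"claw":80},{"translation":[-0.0364,-0.0105,0.0028],"twist":[0,0,0],"claw":80},{"translation":[-0.0364,-0.0105,0.0028],"twist":[0,0,0],"claw":80},{"translation":[-0.0364,-0.0105,0.0028],"twist":[0,0,0],"claw":80},{"translation":[-0.0364,-0.0105,0.0028],"twist":[0,0,0],"claw":80},{"translation":[-0.0364,-0.0105,0.0028],"twist":[0,0,0],"claw":80},{"translation":[-0.0364,-0.0105,0.0028],"twist":[0,0,0],"claw":80},{"translation":[-0.0364,-0.0105,0.0028],"twist":[0,0,0],"claw":80},{"translation":[0,0,0],"twist":[0,0,0],"claw":80},{"translation":[0,0,0],"twist":[0,0,0],"claw":80},{"translation":[0,0,0],"twist":[0,0,0],"claw":80},{"translation":[0,0,0],"twist":[0,0,0],"claw":80}]' 
python3 - <<'E'
from pl import *
goto([0.501,-0.1955,0.0746],-1.6)
E
```

```text
time: 20.12
tcp_pos: [0.5009, -0.1944, 0.1395]
eef_rot: [-0.001, 0.716, 0.698, 0.0]
wrist_force: [0.5, -0.0, 0.1]
grip_width: 0.0606
t 20.12 tcp [ 0.5009 -0.1944  0.1395] tool delta mm [-1.2  0.2 64.9] rows>= 2 F [ 0.5 -0.   0.1] w 60.6
   twist (do alone) [-0.0012 -0.0018  0.003 ]  post-twist delta mm [-1.1  0.1 64.9]
```

```bash
python3 -m pendant '[{"translation":[0.0005,0.0005,0.020],"twist":[0,0,0.003],"claw":80},{"translation":[0,0,0.022],"twist":[0,0,0],"claw":80},{"translation":[0,0,0.0225],"twist":[0,0,0],"claw":80},{"translation":[0,0,0],"twist":[0,0,0],"claw":80},{"translation":[0,0,0],"twist":[0,0,0],"claw":80},{"translation":[0,0,0],"twist":[0,0,0],"claw":80}]' 40
python3 - <<'E'
from h import *
goto([0.501,-0.1955,0.0746],-1.6)
im,K,M=shot("wrist","w13.png")
E
```

```text
time: 20.62
tcp_pos: [0.502, -0.1951, 0.0765]
eef_rot: [0.0, 0.717, 0.697, 0.0]
wrist_force: [-0.4, -0.6, -0.1]
grip_width: 0.0603
t 20.62 tcp [ 0.502  -0.1951  0.0765] tool delta mm [-0.5 -1.   1.9] rows>= 1 F [-0.4 -0.6 -0.1] w 60.3
   twist (do alone) [ 0.0007 -0.0002 -0.001 ]  post-twist delta mm [-0.5 -1.   1.9]
```

View pics/w13.png

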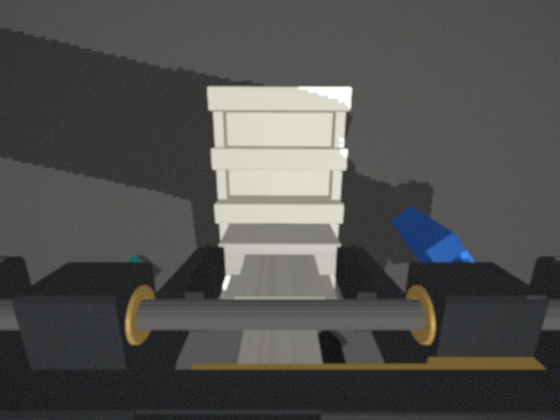

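```bash
python3 -m pendant '[{"translation":[0,0,0.001],"twist":[0,0,0],"claw":200},{"translation":[0,0,0],"twist":[0,0,0],"claw":200},{"translation":[0,0,0],"twist":[0,0,0],"claw":200},{"translation":[0,0,0],"twist":[0,0,0],"claw":200},{"translation":[0,0,0],"twist":[0,0,0],"claw":200}]' 60; python3 -m pendant '[{"translation":[0,0,-0.02],"twist":[0,0,0],"claw":200},{"translation":[0,0,-0.03],"twist":[0,0,0],"claw":200},{"translation":[0,0,-0.04],"twist":[0,0,0],"claw":200},{"translation":[0,0,-0.04],"twist":[0,0,0],"claw":200}]' 
python3 - <<'E'
from h import *
goto([0.614,0.1930,0.207],2.72)
E
```

```text
time: 21.08
tcp_pos: [0.5018, -0.196, 0.0754]
eef_rot: [0.0, 0.718, 0.696, 0.0]
wrist_force: [-0.4, 0.3, 4.7]
grip_width: 0.0391
time: 21.42
tcp_pos: [0.4998, -0.1954, 0.2051]
eef_rot: [-0.002, 0.718, 0.696, -0.001]
wrist_force: [2.2, -0.4, -3.1]
grip_width: 0.0392
t 21.42 tcp [ 0.4998 -0.1954  0.2051] tool delta mm [391.7 102.2  -1.8] rows>= 10 F [ 2.2 -0.4 -3.1] w 39.2
   twist (do alone) [-0.0037 -0.0013 -0.078 ]  post-twist delta mm [382.6 132.5  -1.9]
```

```bash
python3 -m pendant '[{"translation":[0,0,0],"twist":[0,0,-0.078],"claw":200},{"translation":[0.0382,0.0132,0],"twist":[0,0,0],"claw":200},{"translation":[0.0382,0.0132,0],"twist":[0,0,0],"claw":200},{"translation":[0.0382,0.0132,0],"twist":[0,0,0],"claw":200},{"translation":[0.0382,0.0132,0],"twist":[0,0,0],"claw":200},{"translation":[0.0382,0.0132,0],"twist":[0,0,0],"claw":200},{"translation":[0.0382,0.0132,0],"twist":[0,0,0],"claw":200},{"translation":[0.0382,0.0132,0],"twist":[0,0,0],"claw":200},{"translation":[0.0382,0.0132,0],"twist":[0,0,0],"claw":200},{"translation":[0.0382,0.0132,0],"twist":[0,0,0],"claw":200},{"translation":[0.0382,0.0132,0],"twist":[0,0,0],"claw":200},{"translation":[0,0,0],"twist":[0,0,0],"claw":200},{"translation":[0,0,0],"twist":[0,0,0],"claw":200},{"translation":[0,0,0],"twist":[0,0,0],"claw":200},{"translation":[0,0,0],"twist":[0,0,0],"claw":200},{"translation":[0,0,0],"twist":[0,0,0],"claw":200},{"translation":[0,0,0],"twist":[0,0,0],"claw":200}]' 
python3 - <<'E'
from pl import *
goto([0.614,0.193,0.1175],2.72)
im,K,M=shot("wrist"); cv2.imwrite("pics/w14c.png",cv2.resize(im[20:290,130:350],None,fx=2.2,fy=2.2,interpolation=cv2.INTER_CUBIC)); np.savez("w14.npz",K=K,M=M)
E
```

```text
time: 22.83
tcp_pos: [0.615, 0.1903, 0.2049]
eef_rot: [0.0, 0.691, 0.723, -0.0]
wrist_force: [-0.1, -0.0, -3.0]
grip_width: 0.0391
t 22.83 tcp [0.615  0.1903 0.2049] tool delta mm [ 2.8 -0.8 87.4] rows>= 3 F [-0.1 -0.  -3. ] w 39.1
   twist (do alone) [-0.0004  0.0006 -0.0022]  post-twist delta mm [ 2.8 -0.8 87.4]
```

View pics/w14c.png

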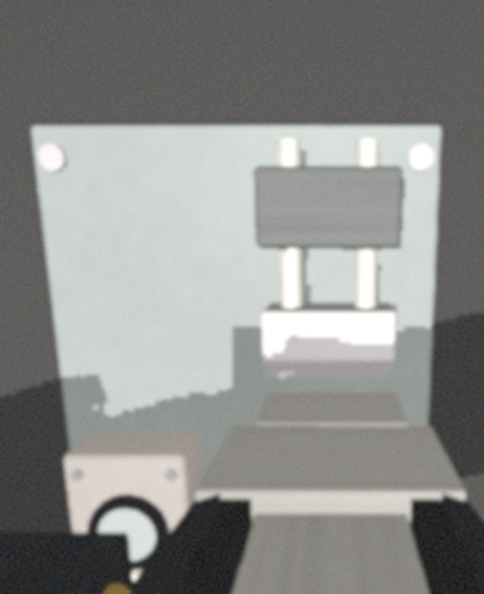

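```bash
python3 - <<'E'
from pl import *
d=np.load("w14.npz");K,M=d["K"],d["M"]
b=lambda u,v,z: back(K,M,[(u+.5)/2.2-.5+130,(v+.5)/2.2-.5+20],z)
def l(p): d=p-LANE; return np.round([d@FX*1e3,d@FY*1e3],1)
for n,u,v,z in (("p3footL",227,427,.1375),("p3footR",432,427,.1375),("p3shL",194,495,.1975),("p3shR",466,495,.1975),("p2ft",268,393,.012),("p2ftR",397,393,.012),("jaw58",263,360,.058),("jaw58R",396,360,.058),("jaw40",263,374,.04),("jaw40R",393,374,.04)): print(n,l(b(u,v,z)))
goto([0.614,0.193,0.1175],2.72)
E
```

```text
p3footL [-34.7  19.4]
p3footR [36.3 19.3]
p3shL [-33.9  19.1]
p3shR [35.9 19. ]
p2ft [-32.8   1.1]
p2ftR [37.1  1. ]
jaw58 [-30.   27.9]
jaw58R [31.3 27.8]
jaw40 [-32.2  17.5]
jaw40R [31.9 17.4]
t 22.88 tcp [0.615  0.1906 0.2049] tool delta mm [ 2.4 -0.9 87.4] rows>= 3 F [ 0.2 -0.5 -2.6] w 39.2
   twist (do alone) [-0.0002  0.0003 -0.0018]  post-twist delta mm [ 2.4 -0.9 87.4]
```

```bash
python3 -m pendant '[{"translation":[0.0042,-0.0005,0.018],"twist":[0,0,-0.002],"claw":200},{"translation":[0,0,0.020],"twist":[0,0,0],"claw":200},{"translation":[0,0,0.020],"twist":[0,0,0],"claw":200},{"translation":[0,0,0],"twist":[0,0,0],"claw":200},{"translation":[0,0,0],"twist":[0,0,0],"claw":200},{"translation":[0,0,0],"twist":[0,0,0],"claw":200},{"translation":[0,0,0],"twist":[0,0,0],"claw":200}]' 
python3 - <<'E'
from pl import *
goto([0.614,0.195,0.1175],2.72)
im,K,M=shot("wrist"); cv2.imwrite("pics/w15c.png",cv2.resize(im[20:290,130:350],None,fx=2.2,fy=2.2,interpolation=cv2.INTER_CUBIC)); np.savez("w15.npz",K=K,M=M)
E
```

```text
time: 23.47
tcp_pos: [0.6155, 0.1962, 0.1484]
eef_rot: [0.001, 0.69, 0.724, 0.001]
wrist_force: [-0.6, 0.5, -3.3]
grip_width: 0.039
t 23.47 tcp [0.6155 0.1962 0.1484] tool delta mm [-1.1 -1.7 30.9] rows>= 1 F [-0.6  0.5 -3.3] w 39.0
   twist (do alone) [ 0.0029 -0.0008  0.0016]  post-twist delta mm [-1.1 -1.6 30.9]
```

View pics/w15c.png

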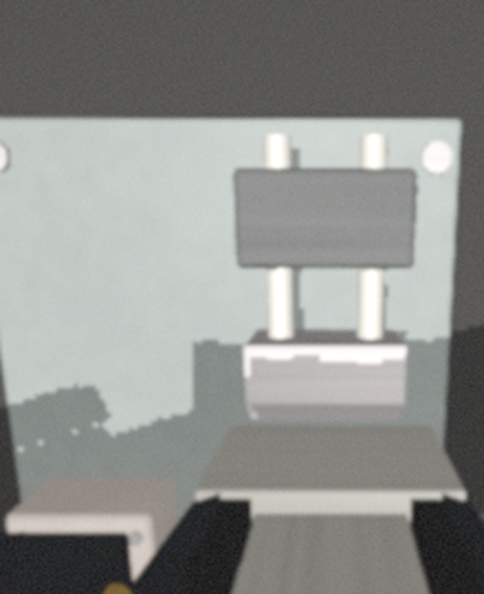

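```bash
python3 - <<'E'
from pl import *
d=np.load("w15.npz");K,M=d["K"],d["M"]
b=lambda u,v,z: back(K,M,[(u+.5)/2.2-.5+130,(v+.5)/2.2-.5+20],z)
def l(p): d=p-LANE; return np.round([d@FX*1e3,d@FY*1e3],1)
for n,u,v,z in (("p3footL",227,427,.081),("p3footR",432,427,.081),("jaw58",248,405,.058),("jaw58R",404,404,.058)): print(n,l(b(u,v,z)))
goto([0.614,0.195,0.1175],2.72)
E
```

```text
p3footL [-33.7  25.2]
p3footR [37.3 25.3]
jaw58 [-29.1  27.1]
jaw58R [30.1 27.6]
t 23.52 tcp [0.6154 0.1962 0.1484] tool delta mm [-1.1 -1.5 30.9] rows>= 1 F [ 0.5  1.3 -3. ] w 39.3
   twist (do alone) [ 0.0028 -0.0008  0.0017]  post-twist delta mm [-1.1 -1.5 30.9]
```

```bash
python3 -m pendant '[{"translation":[-0.0013,-0.001,0.008],"twist":[0,0,0.001],"claw":200},{"translation":[0,0,0.008],"twist":[0,0,0],"claw":200},{"translation":[0,0,0.008],"twist":[0,0,0],"claw":200},{"translation":[0,0,0.006],"twist":[0,0,0],"claw":200},{"translation":[0,0,0],"twist":[0,0,0],"claw":200},{"translation":[0,0,0],"twist":[0,0,0],"claw":200}]' 
python3 - <<'E'
from pl import *
goto([0.6146,0.1930,0.0794],2.72)
E
```

```text
time: 24.02
tcp_pos: [0.613, 0.1936, 0.116]
eef_rot: [0.0, 0.69, 0.724, -0.001]
wrist_force: [-0.9, -2.5, -1.7]
grip_width: 0.0391
t 24.02 tcp [0.613  0.1936 0.116 ] tool delta mm [-0.6  1.6 36.6] rows>= 1 F [-0.9 -2.5 -1.7] w 39.1
   twist (do alone) [-0.0016  0.0016  0.0003]  post-twist delta mm [-0.6  1.6 36.6]
```

```bash
python3 -m pendant '[{"translation":[-0.0005,0.0008,0.006],"twist":[0,0,0],"claw":200},{"translation":[-0.0005,0,0.006],"twist":[0,0,0],"claw":200},{"translation":[-0.0005,0,0.006],"twist":[0,0,0],"claw":200},{"translation":[0,0,0],"twist":[0,0,0],"claw":200},{"translation":[0,0,0],"twist":[0,0,0],"claw":200}]' 
python3 - <<'E'
from pl import *
goto([0.6146,0.1920,0.0794],2.72)
E
```

```text
time: 24.43
tcp_pos: [0.6137, 0.1929, 0.0978]
eef_rot: [-0.0, 0.69, 0.724, -0.001]
wrist_force: [-0.6, -3.7, -3.4]
grip_width: 0.039
t 24.43 tcp [0.6137 0.1929 0.0978] tool delta mm [-0.9  0.9 18.4] rows>= 1 F [-0.6 -3.7 -3.4] w 39.0
   twist (do alone) [-0.0016  0.0006  0.0009]  post-twist delta mm [-0.9  0.8 18.4]
```

```bash
python3 -m pendant '[{"translation":[0,0.0006,0.006],"twist":[0,0,0],"claw":200},{"translation":[0,0,0.006],"twist":[0,0,0],"claw":200},{"translation":[0,0,0.005],"twist":[0,0,0],"claw":200},{"translation":[0,0,0.001],"twist":[0,0,0],"claw":200},{"translation":[0,0,0],"twist":[0,0,0],"claw":200},{"translation":[0,0,0],"twist":[0,0,0],"claw":200}]' 
python3 - <<'E'
from pl import *
goto([0.6146,0.1920,0.0794],2.72)
E
```

```text
time: 24.93
tcp_pos: [0.6143, 0.1931, 0.0804]
eef_rot: [-0.0, 0.69, 0.724, -0.001]
wrist_force: [-0.4, -3.5, -3.8]
grip_width: 0.0393
t 24.93 tcp [0.6143 0.1931 0.0804] tool delta mm [-1.1  0.2  1. ] rows>= 1 F [-0.4 -3.5 -3.8] w 39.3
   twist (do alone) [-0.0013  0.0004  0.001 ]  post-twist delta mm [-1.1  0.2  1. ]
```

```bash
python3 -m pendant '[{"translation":[0,0,0.0015],"twist":[0,0,0],"claw":200},{"translation":[-0.0015,0,0],"twist":[0,0,0],"claw":200},{"translation":[-0.0015,0,0],"twist":[0,0,0],"claw":200},{"translation":[0,0,0],"twist":[0,0,0],"claw":200},{"translation":[0,0,0],"twist":[0,0,0],"claw":200}]' 
python3 -m pendant '[{"translation":[-0.0015,0,0],"twist":[0,0,0],"claw":200},{"translation":[-0.001,0,0],"twist":[0,0,0],"claw":200},{"translation":[0,0,0],"twist":[0,0,0],"claw":200},{"translation":[0,0,0],"twist":[0,0,0],"claw":200}]' 
```

```text
time: 25.35
tcp_pos: [0.6149, 0.1912, 0.0795]
eef_rot: [-0.0, 0.69, 0.724, 0.0]
wrist_force: [-1.2, -1.1, -0.5]
grip_width: 0.0396
time: 25.68
tcp_pos: [0.615, 0.1902, 0.0795]
eef_rot: [-0.001, 0.689, 0.724, 0.001]
wrist_force: [-1.5, 4.1, 0.4]
grip_width: 0.039
```

```bash
python3 -m pendant '[{"translation":[0,0,0.001],"twist":[0,0,0],"claw":200},{"translation":[0,0,0.001],"twist":[0,0,0],"claw":200},{"translation":[-0.0005,0,0],"twist":[0,0,0],"claw":200},{"translation":[0,0,0],"twist":[0,0,0],"claw":200},{"translation":[0,0,0],"twist":[0,0,0],"claw":200}]' 
```

```text
time: 26.1
tcp_pos: [0.615, 0.1902, 0.0794]
eef_rot: [-0.001, 0.689, 0.725, 0.002]
wrist_force: [-6.6, 4.3, 13.3]
grip_width: 0.0388
```

```bash
python3 -m pendant '[{"translation":[0.001,0,-0.001],"twist":[0,0,0],"claw":200},{"translation":[0,0,0],"twist":[0,0,0],"claw":80},{"translation":[0,0,0],"twist":[0,0,0],"claw":80},{"translation":[0,0,0],"twist":[0,0,0],"claw":80},{"translation":[0,0,0],"twist":[0,0,0],"claw":80},{"translation":[0,0,-0.02],"twist":[0,0,0],"claw":80},{"translation":[0,0,-0.035],"twist":[0,0,0],"claw":80},{"translation":[0,0,-0.04],"twist":[0,0,0],"claw":80},{"translation":[-0.02,0,-0.03],"twist":[0,0,0],"claw":80},{"translation":[-0.03,0,-0.02],"twist":[0,0,0],"claw":80},{"translation":[0,0,0],"twist":[0,0,0],"claw":80},{"translation":[0,0,0],"twist":[0,0,0],"claw":80},{"translation":[0,0,0],"twist":[0,0,0],"claw":80},{"translation":[0,0,0],"twist":[0,0,0],"claw":80}]' 
python3 - <<'E'
from pl import *
goto(LANE,2.72)
im,K,M=shot("wrist"); cv2.imwrite("pics/w16c.png",cv2.resize(im[20:260,180:360],None,fx=3,fy=2.45,interpolation=cv2.INTER_CUBIC) if 0 else cv2.resize(im[20:260,180:360],None,fx=2.45,fy=2.45,interpolation=cv2.INTER_CUBIC)); np.savez("w16.npz",K=K,M=M)
im,K,M=shot("side"); cv2.imwrite("pics/s16.png",cv2.resize(im[120:350,180:400],None,fx=2.5,fy=2.5,interpolation=cv2.INTER_CUBIC))
E
```

```text
time: 27.27
tcp_pos: [0.6166, 0.1396, 0.222]
eef_rot: [-0.001, 0.689, 0.725, -0.001]
wrist_force: [-0.8, 0.3, -0.2]
grip_width: 0.0603
t 27.27 tcp [0.6166 0.1396 0.222 ] tool delta mm [ 39.8   0.7 210. ] rows>= 6 F [-0.8  0.3 -0.2] w 60.3
   twist (do alone) [-0.0024 -0.0006  0.0025]  post-twist delta mm [4.0e+01 1.0e-01 2.1e+02]
```

View pics/w16c.png

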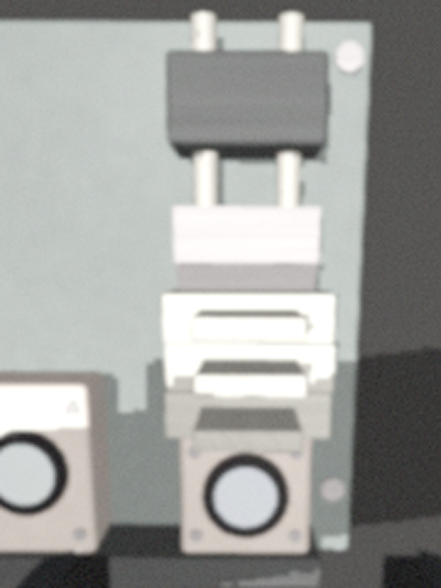

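View pics/s16.png

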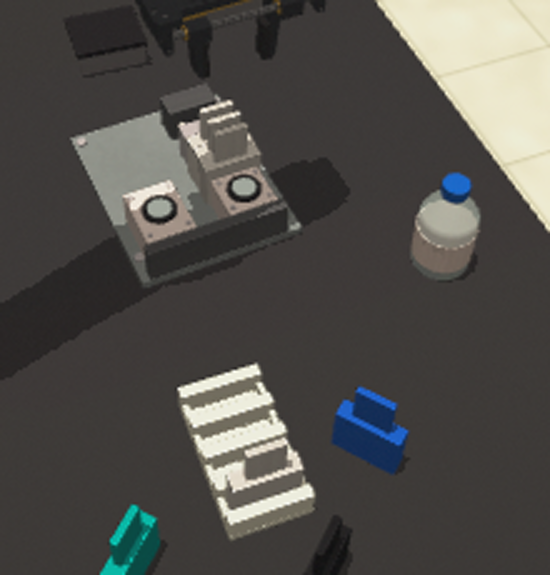

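```bash
python3 - <<'E'
from pl import *
d=np.load("w16.npz");K,M=d["K"],d["M"]
b=lambda u,v,z: back(K,M,[(u+.5)/2.45-.5+180,(v+.5)/2.45-.5+20],z)
def l(p): d=p-LANE; return np.round([d@FX*1e3,d@FY*1e3],1)
for n,u,v,z in (("p3L",162,293,.072),("p3R",336,295,.072),("p3Lb",164,341,.072),("p3Rb",335,343,.072),("p2Lb",165,389,.072),("p2Rb",333,390,.072),("p1Lb",165,435,.072),("p1Rb",330,437,.072),("jawL58",175,263,.058),("jawR58",320,264,.058),("springL",171,147,.058),("springR",325,147,.058),("houseL",182,552,.056),("houseR",310,552,.056),
 ("tab3L",191,340,.117),("tab3R",307,341,.117),("tab2L",194,394,.117),("tab2R",306,395,.117),("tab1L",187,447,.117),("tab1R",303,448,.117)): print(n,l(b(u,v,z)))
E
```

```text
p3L [-33.7  20.5]
p3R [36.2 20. ]
p3Lb [-33.5   1.4]
p3Rb [36.5  0.9]
p2Lb [-33.6 -18.4]
p2Rb [ 36.4 -18.5]
p1Lb [-34.2 -38.1]
p1Rb [ 35.9 -38.7]
jawL58 [-29.6  32.1]
jawR58 [30.8 31.9]
springL [-30.1  76.7]
springR [31.3 76.8]
houseL [-29.6 -98.2]
houseR [ 30.4 -97.9]
tab3L [-18.9   6.5]
tab3R [21.3  6.3]
tab2L [-18.2 -12.4]
tab2R [ 21.5 -12.7]
tab1L [-21.1 -31.8]
tab1R [ 20.9 -32. ]
```

```bash
python3 -c "
from workcell import manip
s=manip.state();print(s['time'],s['wrist_force']);print(manip.sign_off())"
```

```text
27.3667 [ 0.92008622 -0.3402891  -0.58543899]
the job is handed in; nothing more can be done
None
```

The job is handed in at 27.4 s of the 72 s allowed. The short housing stands in the working lane, which leaves a 56 mm gap, so it took three plates. I took them from the rack slots at y = +54, +18 and -18 mm. Each was set down on the base and pushed up against the housing or the plate before it. The third went in over the jaw's lead-in slope, and the fourth plate still stands in the rack.

**Last checks in the wrist picture:**
- **Pack:** the three plates stand close together at about 20 mm spacing and square to the lane to within about 0.5°.
- **Centring:** their centres read about 1 mm to the +x side of the lane point. That is 0.5 to 0.8 mm off the jaw and housing, within the camera calibration.
- **Jaw:** it is pushed back about 4.4 mm.
- **Seating:** while the third plate was being pressed down, the force rose to 13 N with no further travel, so it is fully down.

The side view shows the bottle and the coloured look-alikes it covers where they were. I did not check the beaker and slide box again at the end, but the arm never went near them. The gripper is open and clear of everything.

The fixture position from the top and wrist cameras differed by 2 to 3 mm. I relied on the wrist picture and on touching the housing. No other check failed.

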